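# Slide the wash bottle into its parking bay and shut the keeper bar

### The job

Park the tall white wash bottle: without gripping or lifting it, push it low on its body so that it slides upright over the worktop, through the open mouth of the low steel bay and all the way in against the bay's back wall. Then push the bay's hinged keeper bar shut behind it with your fingertips. Do not tip the bottle or lean hard on it, and leave the other things on the worktop where they stand.

Things in the scene. Friction and masses are not known exactly. Their poses are not given: they have to be found in the camera images.
- bottle: Loose tall white plastic wash bottle, 0.2 to 0.45 kg, stands 240 mm high: round body 58 mm in diameter up to 125 mm, then a shoulder, a grey cap 33 mm wide (158 to 180 mm high), a thin upright spout bent by 10 mm at its top. Origin: centre of its underside; z up. Starts on the robot's right. Pushed lower than about 35 mm above the worktop it slides; pushed high up it tips.
- bay: Low steel U-shaped bay fixed to the worktop, without a floor. Origin: on the worktop, midway between the side walls, 1 mm short of the bottle's centre when it touches the back wall. x points INTO the bay (mouth to back wall), y across, z up; the mouth faces roughly to the robot's right. Side walls: inner faces at y = +-36 mm, 5 mm thick, from x = -12 to +36 mm, 35 mm high.
- bay_back (a point): Middle of the bay's back wall's inner face (bay x = +30 mm), 20 mm above the worktop; the wall is 35 mm high.
- bay_hinge (a point): Foot of the keeper bar's upright hinge axis, on the worktop at bay x = -40, y = -45 mm. Hinge post 43 mm high, 16 mm wide. A fixed strip 25 mm high at bay y = -42 to -48 mm joins it to the side wall.
- bay_stop (a point): Top of the small fixed stop that the shut bar's end lies against, at bay x = -32, y = +46 mm, 8 by 10 mm, 35 mm high; a 12 mm low strip (bay y = +41 to +47 mm) joins it to the side wall.
- bar (a joint): Keeper bar's angle in rad: 0 = shut, lying along the bay's +y across the mouth; 1.57 = pointing straight out (bay -x); more = swung wider, clear of the mouth. Starts at 1.7 to 2.3; end stops 0 and 2.6. Flat aluminium bar 94 mm long from the hinge axis, 6 mm thick, from 12 to 36 mm above the worktop. Slight friction (under 1 N at its end); stays where it is left.
- bar_tip (a point): Point on the keeper bar's centre line, 90 mm from the hinge axis and 24 mm above the worktop.
- short_bottle: Bystander: short white bottle, 52 mm in diameter, 85 mm high. Origin: centre of its underside.
- beaker: Bystander: open clear cup, 64 mm wide, 75 mm high. Origin: centre of its underside.
- collar: Bystander: grey plastic collar ring, 60 mm wide, 18 mm high. Origin: centre of its underside.
- filter_jar: Bystander: small amber jar, 48 mm wide, 65 mm high. Origin: centre of its underside.
- brush: Bystander: hand brush lying flat near the far edge, handle along its -x. Origin: near its middle, on the worktop.
- plug: Bystander: cork plug, 36 mm in diameter, 30 mm high. Origin: centre of its underside.
- jug: Bystander: big white jug, 96 mm in diameter, 185 mm high, on the robot's left beyond the bay. Origin: centre of its underside.
Mind the look-alikes: they are no part of the job. Leave any pink look-alike of the bottle alone. Of the things that look like the bay, the smaller one is meant.

How it is judged (in metres and radians):
On the way, in this order (a step that is already met when the one before it is completed fails the run):
1. the bottle has been slid home into the bay while the keeper bar is still open (x of bottle in the frame of bay between -0.012 and 0.008 m and y of bottle in the frame of bay between -0.012 and 0.012 m and angle between bottle's own z axis and vertical below 0.1 rad and value of joint bar above 0.5 rad), for 0.1 s.
2. the keeper bar is shut behind the bottle (value of joint bar below 0.15 rad), for 0.1 s.
At the end, for the whole second after the job is handed in: The wash bottle stands upright (within 0.1 rad) and at rest on the worktop in the bay, within 12 mm of touching the back wall (bay x between -12 and +8 mm) and within 12 mm of the middle, and the keeper bar is shut (below 0.15 rad) (x of bottle in the frame of bay between -0.012 and 0.008 m and y of bottle in the frame of bay between -0.012 and 0.012 m and angle between bottle's own z axis and vertical below 0.1 rad and value of joint bar below 0.15 rad and linear speed of bottle below 0.02 m/s and height (world z) of bottle below 0.005 m).
It fails at once if the wash bottle is tipped by more than 0.25 rad (angle between bottle's own z axis and vertical above 0.25 rad).
It fails at once if the wash bottle is lifted off the worktop (by more than 12 mm) (height (world z) of bottle above 0.012 m).
It fails at once if the wash bottle is gripped or leaned on hard (fingers press on it with more than 30 N) (contact force between the fingers and bottle above 30 N).
It fails at once if another thing on the worktop is moved by more than 30 mm (distance of any of short_bottle, beaker, collar, filter_jar, brush, plug, jug from where it was at the start of the episode above 0.03 m).
It also fails if it takes over 66 s, if anything falls off the work surface, if the arm or the gripper's body presses on something with over 40 N, if the wrist force passes 120 N, or if a joint passes its speed limit or range.

### The arm

A 6-joint arm with a two-finger parallel gripper is mounted at the origin on the work surface. World frame = base frame: x ahead of the robot, y to its left, z up, the work surface at z = 0. Lengths are in m, angles in degrees, forces in N, time in s.
With the tool pointing down it reaches from about 0.3 to 0.775 m from the base axis. Payload 14.6 kg.
Tool frame: the origin (TCP) lies between the finger pads; the fingertips stand 25 mm ahead of it and the grasp point (between the pads) lies 6 mm ahead of it; z points along the fingers, y is the direction in which the jaws open and shut (so a half turn about z gives the same grasp; the last joint's range is limited). The gripper opens to 94 mm and grips with 3 to 60 N. Pads are 16 mm wide; open, the fingers measure 119 mm over their backs; the gripper's body (75 mm by 177 mm) begins 78 mm behind the grasp point.
Start: joints at [-68.675, 17.183, 87.147, -0, 75.671, -3.816], TCP at [0.234, -0.498, 0.23] pointing down, gripper open.
Joint ranges: [-173.82, 173.82], [-45.26, 126.66], [13.44, 144.39], [-59.66, 239.66], [0, 175.72], [-146.38, 146.38]. Speed limits (degrees/s): [127.2, 127.2, 147.25, 180, 180, 180].

### API

Orientations are given as [roll, pitch, yaw] about the fixed x, y, z axes, in that order (R = Rz(yaw) Ry(pitch) Rx(roll)).
In Python, from cell import manip, camera, calibration, workorder, models gives the robot as it stands.
- The arm moves only by the tool jog_arm, never from a script. Its arguments are lists of equal length, an entry for each row: "xyz": the shift along the tool's x, y, z in mm, a list of three; "rot": the turn, a rotation vector about the tool's x, y, z in rad, a list of three; "jaw": the gripper command: -1 is fully open, 1 is shut, values between are in proportion. In form: {"xyz": [[dx, dy, dz], ...], "rot": [[rx, ry, rz], ...], "jaw": [jaw, ...]}. A call has 1 to 5 rows; each row is the pose to reach, as a shift and turn from the pose measured when the call began, along the tool's axes at that moment; what a row does not reach only later rows make up. A row lasts 1/10 s, in which the tool goes at most 50 mm and 8.59 degrees, less where a joint would pass 70% of its speed; a pose out of reach is approached as far as the arm can. A call with a gripper value outside its range is refused whole. The fingers move at their own pace and stop on an object; "newtons" is the grip in N (left out, the last holds). Time passes only in rows, so rows that repeat a pose let the fingers close. It gives the time, the measured TCP pose, the force and the opening at its end, in the units of the state.
- manip.get_state(): the state, without advancing time (a new reading comes with each control period).
- camera(name): name is "side" or "top"; returns the picture (480x640x3 uint8, red, green, blue); there is no depth.
- calibration(name): a dict with "K" (3x3 intrinsics, pixels), "k1" (the pictures are not rectified: a ray, as slopes to the right and down, at radius r is drawn at 1 + k1 r^2 times it, then the intrinsics apply), "R" (3x3) and "t" (3): a world point X has camera coordinates R X + t. Camera axes: x right, y down, z forward; pixel columns grow to the right and rows downward; lengths in m; the calibration is good to about 2 mm. A picture is of the moment at which its call begins. calibration takes no time and is no camera call.
- workorder.finish_job(): hands the job in, once; it reports no verdict.
Trained networks look in the newest picture that a camera, given by its name, has taken for a name from the list of things; names that differ only in an ending like _2 or _b are one class to them, and where a whole thing is asked for, a point or a joint stands for the part that bears it (a point fixed in the world has none). Each returns a list of dicts, best first, with "confidence" (0 to 1); they miss things now and then, are a little off and sometimes report something else, mostly with a low value. They report only what shows in the picture. A call takes as long as a camera call. They do not tell look-alikes from the thing itself.
- models.recognise(camera, name): "xyz" ([x, y, z] in m, in world coordinates, good to about 4 mm: the middle of the surface that is visible of it).
- models.outline_of(camera, name): "region" (480x640 bool, what is visible of it).
The state is a dict: "time_s": time; "joint_pos": joint angles; "qd": joint speeds; "joint_efforts": joint torques, N m; "tcp_pos": TCP position; "tool_rot": TCP orientation; "contact_force": force on the tool from outside, world axes, zero at the start; "torque": the same for the moment, N m; "opening": finger opening in m.
Only numpy, scipy, OpenCV 4.12 (cv2) and the standard library are available. Lean on these libraries where they do the work, as an engineer would, in place of code of your own. Each camera call takes 0.05 s, during which the arm holds its last target.

## Working session

There is one attempt and no reset: what is moved stays moved. The work goes in short steps, Python scripts to look and compute and a tool call to move; the robot and the scene stay as the last step left them, time stands still between calls to the robot, and variables do not carry over. Pictures are saved under pics/ and viewed, and the job is handed in when it is done.

Besides the shell and the picture viewer there is one more tool, called after ">>>" by a JSON object that holds its "op" and its "data". jog_arm: Moves the arm, as the interface text tells. Its arguments: {"type":"object","properties":{"xyz":{"type":"array","items":{"type":"array","items":{"type":"number"}}},"rot":{"type":"array","items":{"type":"array","items":{"type":"number"}}},"jaw":{"type":"array","items":{"type":"number"}},"newtons":{"type":"number"}},"required":["xyz","rot","jaw"]}

```bash
ls; mkdir -p pics; python3 - <<'E'
from cell import manip, camera, calibration, workorder, models
import cv2
print(manip.get_state())
for n in ("top","side"):
    im=camera(n); cv2.imwrite(f"pics/{n}0.png",im[:,:,::-1])
    print(n,calibration(n))
E
```

```text
pics
{'time_s': 0.0, 'joint_pos': array([-6.86729098e+01,  1.72168480e+01,  8.71820074e+01, -1.10427075e-03,
        7.56711010e+01, -3.81682298e+00]), 'qd': array([ 0.04998525, -0.01144527, -0.1020364 , -0.00928569,  0.00798398,
        0.02877367]), 'joint_efforts': array([-2.51221878e-03, -5.31807017e+01, -3.52741027e+01,  7.06613087e-02,
        2.43224110e-02, -1.46522680e-04]), 'tcp_pos': array([ 0.23358557, -0.49765795,  0.22986204]), 'tool_rot': array([-1.79930127e+02, -3.58957069e-03,  2.51441850e+01]), 'contact_force': array([-0.23124739,  0.26592687,  0.17701238]), 'torque': array([-0.01952109, -0.0195813 ,  0.04629453]), 'opening': 0.09387208513936651}
top {'K': array([[502.9430671 ,   0.        , 328.45745836],
       [  0.        , 502.9430671 , 242.15533137],
       [  0.        ,   0.        ,   1.        ]]), 'k1': -0.07214208720000266, 'R': array([[ 0.00527738, -0.99970139,  0.02385976],
       [-0.98106145, -0.00979601, -0.19344886],
       [ 0.19362482, -0.02238699, -0.98082019]]), 't': array([0.06886737, 0.51108276, 0.87334952])}
side {'K': array([[454.12016282,   0.        , 321.24578683],
       [  0.        , 454.12016282, 241.4517849 ],
       [  0.        ,   0.        ,   1.        ]]), 'k1': -0.029572656787170165, 'R': array([[-0.95903778, -0.28313618,  0.00896907],
       [-0.17731374,  0.57530216, -0.79849061],
       [ 0.22092166, -0.767373  , -0.60194044]]), 't': array([0.50832984, 0.08156685, 0.87274554])}
```

View pics/top0.png

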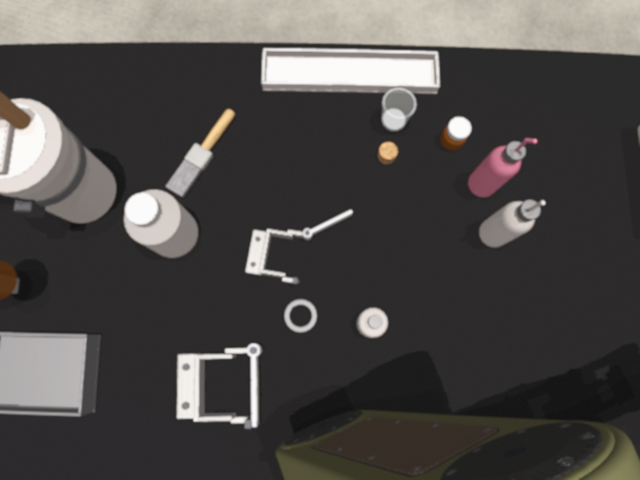

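View pics/side0.png

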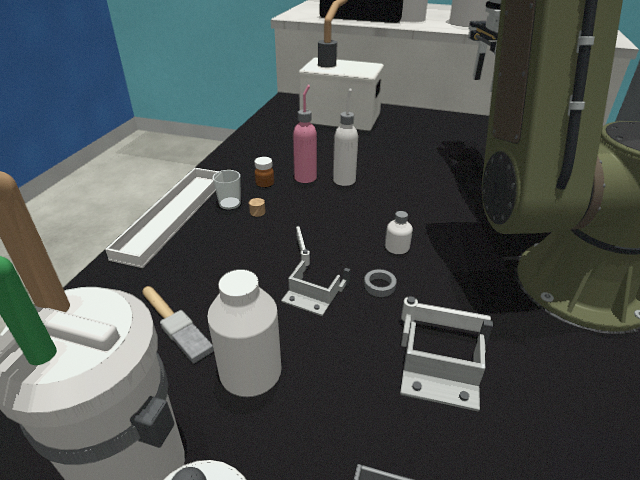

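Top view: the white wash bottle has its body at about (495,232). Look-alikes are the pink bottle (485,180) and the short bottle (372,322). The small bay is at (258,252), with its hinge at (307,233) and bar tip at (350,212). The larger bay at (190,385) is the decoy. I choose the white bottle and the small bay with the open bar.

```bash
cat > h.py <<'E'
from cell import manip, camera, calibration, workorder, models
import cv2, numpy as np
def ray(n,px):
    c=calibration(n); p=cv2.undistortPoints(np.array([[px]],float),c["K"],np.array([c["k1"],0,0,0,0.]))[0,0]
    d=c["R"].T@np.array([p[0],p[1],1.]); o=-c["R"].T@c["t"]; return o,d
def onz(n,px,z):
    o,d=ray(n,px); return o+d*(z-o[2])/d[2]
def proj(n,X):
    c=calibration(n); X=np.atleast_2d(np.array(X,float))
    return cv2.projectPoints(X,cv2.Rodrigues(c["R"])[0],c["t"],c["K"],np.array([c["k1"],0,0,0,0.]))[0][:,0]
E
python3 - <<'E'
from h import *
for n in ("top","side"):
    for o in ("bottle","bay","bay_back","bay_hinge","bay_stop","bar","bar_tip","short_bottle","beaker","collar","filter_jar","plug","brush","jug"):
        for r in models.recognise(n,o)[:3]:
            print(n,o,round(r["confidence"],2),np.round(r["xyz"],3),proj(n,r["xyz"])[0].round())
for n,(x,y,w,h) in {"top":(230,190,140,110),"side":(270,210,100,110)}.items():
    im=cv2.imread(f"pics/{n}0.png")[y:y+h,x:x+w]; cv2.imwrite(f"pics/{n}_bay0.png",cv2.resize(im,None,fx=5,fy=5,interpolation=cv2.INTER_CUBIC))
im=cv2.imread("pics/top0.png")[120:270,420:580]; cv2.imwrite("pics/top_bot0.png",cv2.resize(im,None,fx=4,fy=4,interpolation=cv2.INTER_CUBIC))
print(manip.get_state()["time_s"])
E
```

```text
top bottle 0.86 [ 0.537 -0.239  0.132] [512. 219.]
top bottle 0.74 [ 0.628 -0.219  0.128] [496. 169.]
top bay 0.78 [0.515 0.184 0.019] [269. 242.]
top bay 0.66 [0.249 0.298 0.029] [201. 387.]
top bay_back 0.97 [0.51  0.186 0.022] [268. 245.]
top bay_back 0.91 [0.25  0.298 0.034] [201. 386.]
top bay_hinge 0.67 [0.513 0.187 0.016] [268. 244.]
top bay_hinge 0.64 [0.245 0.306 0.034] [196. 389.]
top bay_stop 0.94 [0.514 0.188 0.016] [267. 243.]
top bay_stop 0.63 [0.253 0.304 0.03 ] [198. 385.]
top bar 0.94 [0.255 0.201 0.049] [254. 385.]
top bar 0.71 [0.546 0.076 0.038] [327. 225.]
top bar_tip 0.85 [0.545 0.078 0.037] [326. 225.]
top bar_tip 0.56 [0.257 0.205 0.052] [252. 384.]
top short_bottle 0.83 [ 0.371 -0.001  0.061] [370. 319.]
top beaker 0.68 [ 0.729 -0.16   0.064] [451. 130.]
top beaker 0.67 [ 0.789 -0.059  0.05 ] [397. 103.]
top collar 0.63 [0.38  0.124 0.019] [300. 315.]
top filter_jar 0.59 [ 0.73  -0.164  0.063] [453. 130.]
top plug 0.83 [ 0.694 -0.039  0.027] [386. 153.]
top brush 0.9 [0.673 0.335 0.016] [195. 163.]
top jug 0.92 [0.52  0.353 0.142] [161. 224.]
top jug 0.34 [0.
[... 539 characters left out ...]
 0.95 [0.259 0.208 0.036] [443. 318.]
side bar 0.18 [0.668 0.348 0.019] [181. 332.]
side bar_tip 0.62 [0.263 0.209 0.036] [441. 318.]
side bar_tip 0.45 [0.539 0.095 0.033] [304. 249.]
side bar_tip 0.19 [0.667 0.348 0.017] [181. 333.]
side short_bottle 0.77 [0.367 0.01  0.046] [397. 234.]
side short_bottle 0.45 [0.501 0.198 0.015] [306. 294.]
side beaker 0.92 [ 0.77  -0.042  0.058] [226. 187.]
side collar 0.57 [0.376 0.134 0.015] [380. 285.]
side filter_jar 0.65 [ 0.73  -0.157  0.043] [262. 172.]
side filter_jar 0.5 [0.502 0.197 0.016] [305. 293.]
side plug 0.49 [ 0.694 -0.034  0.03 ] [256. 204.]
side brush 0.85 [0.669 0.347 0.02 ] [180. 331.]
side jug 0.94 [0.521 0.402 0.123] [243. 333.]
1.5
```

View pics/top_bay0.png

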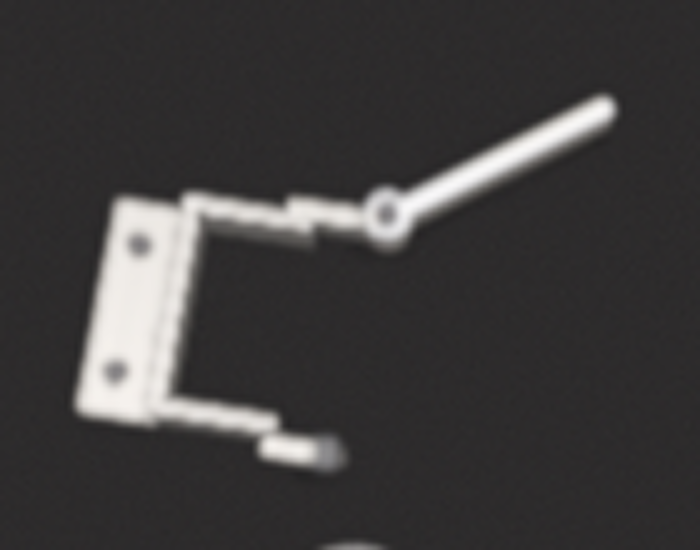

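View pics/side_bay0.png

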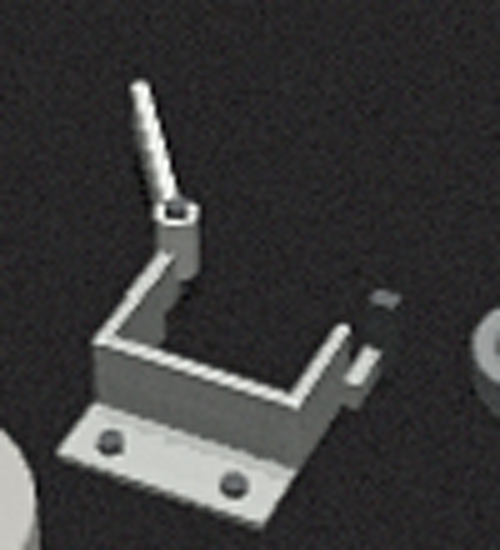

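View pics/top_bot0.png

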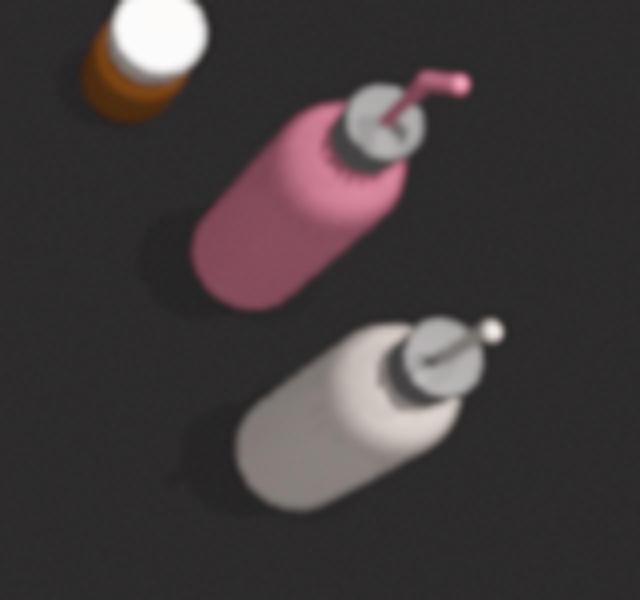

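The crops confirm the choice: the white wash bottle's cap is at top (531,209), the hinge top at (307.4,232.4), the bar end at (351,211) and the stop top at (295.6,280.6). Next I fit the exact poses.

```bash
cat > fit.py <<'E'
from h import *
from scipy.optimize import minimize, least_squares
def circ(x,y,r,z): 
    a=np.linspace(0,2*np.pi,40); return np.c_[x+r*np.cos(a),y+r*np.sin(a),0*a+z]
def sil(n,x,y,parts):
    m=np.zeros((480*4,640*4),np.uint8)
    for P in parts:
        p=proj(n,np.vstack([circ(x,y,r,z) for r,z in P]))
        cv2.fillConvexPoly(m,cv2.convexHull(((p+.5)*4).astype(np.int32)),1)
    return cv2.resize(m,(640,480),interpolation=cv2.INTER_AREA) if 0 else cv2.resize(m.astype(np.float32),(640,480),interpolation=cv2.INTER_AREA)
BOT=[[(29,0),(29,125)],[(29,125),(16.5,152)],[(16.5,152),(16.5,180)]]
BOT=[[(r/1000,z/1000) for r,z in P] for P in BOT]
def fitsil(masks,x0,parts):
    def c(v):
        return sum(np.abs(sil(n,v[0],v[1],parts)-m).sum()/m.sum() for n,m in masks.items())
    return minimize(c,x0,method="Nelder-Mead",options=dict(initial_simplex=[x0,[x0[0]+.01,x0[1]],[x0[0],x0[1]+.01]],xatol=1e-4))
def baypt(v,p):
    x,y,a=v; c,s=np.cos(a),np.sin(a); p=np.atleast_2d(np.array(p,float))
    return np.c_[x+c*p[:,0]-s*p[:,1],y+s*p[:,0]+c*p[:,1],p[:,2]]
E
cat > r1.py <<'E'
from fit import *
import sys
obs={"top":{(-.040,-.045,.043):(307.4,232.4),(-.032,.046,.035):(295.6,280.6)},
"side":{(-.040,-.045,.043):(305.2,252.0),(-.032,.046,.035):(347,269.6)}}
for use in (("top",),("side",),("top","side")):
    f=lambda v: np.concatenate([(proj(n,baypt(v,list(obs[n])))-np.array(list(obs[n].values()))).ravel() for n in use])
    r=least_squares(f,[.5,.16,1.5]); print(use,r.x.round(4),np.degrees(r.x[2]),f(r.x).round(1))
v=r.x
np.save("bay.npy",v)
def box(x0,x1,y0,y1,z): return [(x0,y0,z),(x1,y0,z),(x1,y1,z),(x0,y1,z)]
for n in ("top","side"):
    im=cv2.imread(f"pics/{n}0.png"); x,y=(230,190) if n=="top" else (270,210)
    im=cv2.resize(im[y:y+110,x:x+120],None,fx=5,fy=5,interpolation=cv2.INTER_CUBIC)
    for b in [box(-.012,.036,.036,.041,.035),box(-.012,.036,-.041,-.036,.035),box(.03,.036,-.041,.041,.035),box(-.036,-.028,.041,.051,.035),box(-.04,-.012,-.048,-.042,.025)]:
        p=((proj(n,baypt(v,b))+.5-[x,y])*5).astype(int); cv2.polylines(im,[p],True,(0,0,255),1)
    cv2.imwrite(f"pics/{n}_bayfit.png",im)
masks={}
for n in ("top","side"):
    for r in models.outline_of(n,"bottle"):
        ys,xs=np.nonzero(r["region"]); print(n,r["confidence"],xs.mean(),ys.mean(),len(xs))
        if (n=="top" and abs(ys.mean()-222)<18) or (n=="side" and abs(xs.mean()-345)<15):
            masks.setdefault(n,r["region"].astype(np.float32))
for k in [("top",),("side",),("top","side")]:
    r=fitsil({a:masks[a] for a in k},[.53,-.24],BOT); print(k,r.x.round(4),r.fun)
# bar
h=baypt(v,[(-.04,-.045,.036)])[0]; t=onz("top",(351,211),.036); d=t-h
print("hinge",h,"barend",t,np.linalg.norm(d))
c,s=np.cos(v[2]),np.sin(v[2]); dx=c*d[0]+s*d[1]; dy=-s*d[0]+c*d[1]; print("bar angle",np.arctan2(-dx,dy))
E
python3 r1.py
```

```text
('top',) [0.4908 0.1576 1.4309] 81.98217350977367 [ 0. -0. -0.  0.]
('side',) [0.4896 0.1605 1.4481] 82.96831141079018 [-0.3 -0.3  0.3  0.3]
('top', 'side') [0.4905 0.1584 1.4363] 82.29223357507952 [-0.5  0.  -0.3  0.1 -0.1 -1.1  0.2 -0.3]
top 0.58 509.29249011857706 222.3331451157538 1771
top 0.56 497.0022358859698 168.68753493571828 1789
side 0.97 305.10100376411543 145.52321204516937 1594
side 0.66 345.5581089954038 149.22783978988838 1523
('top',) [ 0.5437 -0.2536] 0.06207650899887085
('side',) [ 0.5429 -0.2549] 0.07821733504533768
('top', 'side') [ 0.5433 -0.2538] 0.15080752968788147
hinge [0.52973059 0.11273595 0.036     ] barend [0.57345721 0.03023533 0.036     ] 0.09337221164261074
bar angle 2.1926930043516584
```

```bash
python3 -c "
import cv2,numpy as np
a=cv2.imread('pics/top_bayfit.png');b=cv2.imread('pics/side_bayfit.png')
cv2.imwrite('pics/bf.png',cv2.resize(np.hstack([a,b]),(800,367)))"
```

```text
(no output)
```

View pics/bf.png

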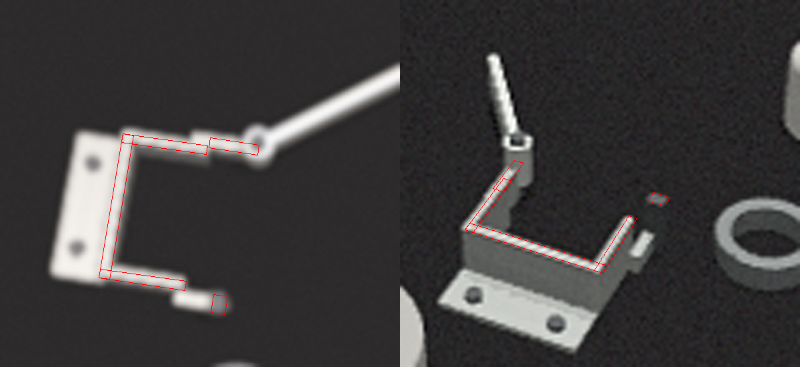

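The bay fit matches the picture to about 1 px: centre (0.4905, 0.158), yaw 82.3°. The bottle is at (0.543, -0.254) and the bar at about 2.19 rad. I'll now work out a leaning-back tool pose with two fingertips as a cradle and check its clearances.

```bash
cat > plan.py <<'E'
from fit import *
from scipy.spatial.transform import Rotation as Ro
V=np.load("bay.npy"); 
def Rt(yaw,th):
    y,t=np.radians([yaw,th]); h=np.array([np.cos(y),np.sin(y),0]); u=np.array([0,0,1.])
    z=h*np.sin(t)-u*np.cos(t); x=h*np.cos(t)+u*np.sin(t); return np.c_[x,np.cross(z,x),z]
def cur():
    s=manip.get_state(); return s["tcp_pos"],Ro.from_euler("xyz",s["tool_rot"],degrees=True).as_matrix(),s
def to(P,R=None):
    """tool-frame shift (mm) and rotvec to reach TCP P, orientation R"""
    p,Rc,s=cur(); d=(Rc.T@(np.array(P)-p)*1000).round(0)
    rv=np.zeros(3) if R is None else Ro.from_matrix(Rc.T@R).as_rotvec().round(2)
    return d.tolist(),rv.tolist()
def bay2w(x,y,z=0): return baypt(V,[(x,y,z)])[0]
def w2bay(P):
    c,s=np.cos(V[2]),np.sin(V[2]); d=np.array(P)[:2]-V[:2]; return np.array([c*d[0]+s*d[1],-s*d[0]+c*d[1]])
E
python3 - <<'E'
from plan import *
masks={}
pts={"short_bottle":([.37,.0],[[(.026,0),(.026,.055)],[(.014,.06),(.014,.085)]])}
for nm,(x0,parts) in pts.items():
    for n in ("top","side"):
        L=models.outline_of(n,nm)
        if L:
            m=L[0]["region"].astype(np.float32); ys,xs=np.nonzero(m); r=fitsil({n:m},x0,parts); print(nm,n,L[0]["confidence"],xs.mean(),ys.mean(),r.x.round(3),r.fun)
for n in ("top","side"):
    for r in models.outline_of(n,"bottle"):
        ys,xs=np.nonzero(r["region"])
        if (n=="top" and abs(ys.mean()-169)<15) or (n=="side" and abs(xs.mean()-305)<15):
            print("pink",n,fitsil({n:r["region"].astype(np.float32)},[.64,-.23],BOT).x.round(3))
th,w,zc=30,.030,.026
d=np.sqrt(.029**2-(w/2)**2)+.025*np.sin(np.radians(th))+.008*np.cos(np.radians(th)); zt=zc+.025*np.cos(np.radians(th))-.008*np.sin(np.radians(th))
print("dist TCP to bottle centre",d,"TCP z",zt)
yaw=94; R=Rt(yaw,th); h=np.array([np.cos(np.radians(yaw)),np.sin(np.radians(yaw)),0])
B0=np.array([.5433,-.2538,0])
for nm,B in (("start",B0),("pre",bay2w(-.15,0)),("home",bay2w(.001,0))):
    T=B-d*h+[0,0,zt]
    print(nm,"bottle",B.round(3),"TCP",T.round(3))
    for lbl,c in (("near",-1),("far",1)):
        for sx in (-.0375,.0375):
            print("  body",lbl,sx,(T+R@np.array([sx,c*.0885,-.072])).round(3))
    for c in (-1,1):
        for sx in (-.008,.008):
            for zz in (.025,-.01):
                q=T+R@np.array([sx,c*(w/2+.0125),zz]); print("  finger outer bay",c,sx,zz,w2bay(q).round(4),q[2].round(3))
A=B0-.11*h; A[2]=.14; print("approach A",A.round(3)); print(to(A,R))
E
```

```text
short_bottle top 0.71 372.05100463678514 322.47295208655333 [ 0.366 -0.006] 0.15378670394420624
short_bottle side 0.67 398.8199780461032 234.10757409440177 [ 0.366 -0.009] 0.08822721987962723
pink top [ 0.644 -0.236]
pink side [ 0.644 -0.239]
dist TCP to bottle centre 0.04424755052225722 TCP z 0.04365063509461097
start bottle [ 0.543 -0.254  0.   ] TCP [ 0.546 -0.298  0.044]
  body near -0.0375 [ 0.463 -0.372  0.087]
  body near 0.0375 [ 0.458 -0.308  0.125]
  body far -0.0375 [ 0.639 -0.36   0.087]
  body far 0.0375 [ 0.635 -0.295  0.125]
  finger outer bay -1 -0.008 0.025 [-0.4449 -0.0885] 0.018
  finger outer bay -1 -0.008 -0.01 [-0.462  -0.0921] 0.048
  finger outer bay -1 0.008 0.025 [-0.4313 -0.0857] 0.026
  finger outer bay -1 0.008 -0.01 [-0.4484 -0.0893] 0.056
  finger outer bay 1 -0.008 0.025 [-0.4337 -0.1424] 0.018
  finger outer bay 1 -0.008 -0.01 [-0.4508 -0.1459] 0.048
  finger outer bay 1 0.008 0.025 [-0.4201 -0.1396] 0.026
  finger outer bay 1 0.008 -0.01 [-0.4373 -0.1431] 0.056
pre bottle [0.47 0.01 0.  ] TCP [ 0.473 -0.034  0.044]
  body near -0.0375 [ 0.39  -0.109 
[... 649 characters left out ...]
44]
  body near -0.0375 [0.41  0.041 0.087]
  body near 0.0375 [0.406 0.106 0.125]
  body far -0.0375 [0.587 0.053 0.087]
  body far 0.0375 [0.582 0.118 0.125]
  finger outer bay -1 -0.008 0.025 [-0.0425  0.0191] 0.018
  finger outer bay -1 -0.008 -0.01 [-0.0596  0.0155] 0.048
  finger outer bay -1 0.008 0.025 [-0.0289  0.0219] 0.026
  finger outer bay -1 0.008 -0.01 [-0.046   0.0183] 0.056
  finger outer bay 1 -0.008 0.025 [-0.0313 -0.0348] 0.018
  finger outer bay 1 -0.008 -0.01 [-0.0484 -0.0383] 0.048
  finger outer bay 1 0.008 0.025 [-0.0177 -0.032 ] 0.026
  finger outer bay 1 0.008 -0.01 [-0.0349 -0.0355] 0.056
approach A [ 0.551 -0.364  0.14 ]
([344.0, 13.0, 90.0], [0.31, 0.46, -1.17])
```

```bash
python3 - <<'E'
from plan import *
yaw,th,w,zc=88,30,.027,.026
d=np.sqrt(.029**2-(w/2)**2)+.025*.5+.008*.866; print("d",d)
R=Rt(yaw,th); h=np.array([np.cos(np.radians(yaw)),np.sin(np.radians(yaw)),0])
T=bay2w(.001,0)-d*h+[0,0,.0437]
for zz in (.025,.01,-.01):
  for sx in (-.008,.008): q=T+R@np.array([sx,w/2+.0125,zz]); print(w2bay(q).round(4),q[2].round(3))
print("near body",(T+R@np.array([-.0375,-.0885,-.072])).round(3))
A=np.array([.5433,-.2538,0])-.11*h; A[2]=.14; print(A,to(A,R))
E
```

```text
d 0.045094125535421206
[-0.0357 -0.0298] 0.018
[-0.022  -0.0284] 0.026
[-0.0432 -0.0305] 0.031
[-0.0294 -0.0292] 0.039
[-0.0532 -0.0315] 0.048
[-0.0394 -0.0302] 0.056
near body [0.398 0.049 0.087]
[ 0.53946106 -0.36373299  0.14      ] ([334.0, 8.0, 90.0], [0.29, 0.47, -1.07])
```

>>> {"op": "jog_arm", "data": {"xyz": [[334,8,90],[334,8,90],[334,8,90],[334,8,90],[334,8,90]], "rot": [[0.29,0.47,-1.07],[0.29,0.47,-1.07],[0.29,0.47,-1.07],[0.29,0.47,-1.07],[0.29,0.47,-1.07]], "jaw": [0.425,0.425,0.425,0.425,0.425]}}

```text
time_s: 2.3
tcp_pos: [0.4561, -0.3997, 0.1651]
tool_rot: [-175.7, -19.0, 63.3]
contact_force: [-0.8, 0.3, -0.3]
opening: 0.0578
```

```bash
cat > g.py <<'E'
from plan import *
import sys
yaw,th=88,30; R=Rt(yaw,th); h=np.array([np.cos(np.radians(yaw)),np.sin(np.radians(yaw)),0])
D=.045
if __name__=="__main__":
    p,Rc,s=cur(); print("t",round(s["time_s"],2),"tcp",p.round(4),"F",s["contact_force"].round(1),"open",round(s["opening"],4),"roterr",Ro.from_matrix(Rc.T@R).as_rotvec().round(3),"j",s["joint_pos"].round(0))
    print("nestled bottle bay:",w2bay(p+D*h).round(4),"world",(p+D*h).round(4)[:2])
    if len(sys.argv)>3: print(to([float(a) for a in sys.argv[1:4]],R))
E
python3 g.py .5395 -.3637 .14
```

```text
t 2.3 tcp [ 0.4561 -0.3997  0.1651] F [-0.8  0.3 -0.3] open 0.0578 roterr [ 0.106  0.174 -0.399] j [-51.  34.  75.  16.  84. -28.]
nestled bottle bay: [-0.5129 -0.0363] world [ 0.4577 -0.3547]
([58.0, 62.0, 42.0], [0.11, 0.17, -0.4])
```

>>> {"op": "jog_arm", "data": {"xyz": [[58,62,42],[58,62,42],[58,62,42],[58,62,42],[58,62,42]], "rot": [[0.11,0.17,-0.4],[0.11,0.17,-0.4],[0.11,0.17,-0.4],[0.11,0.17,-0.4],[0.11,0.17,-0.4]], "jaw": [0.425,0.425,0.425,0.425,0.425]}}

```text
time_s: 2.8
tcp_pos: [0.5397, -0.3641, 0.1398]
tool_rot: [-179.6, -29.8, 87.7]
contact_force: [0.1, -0.1, -0.0]
opening: 0.0274
```

```bash
python3 g.py .541 -.335 .0437; python3 - <<'E'
from h import *
for n in("top","side"):
    im=camera(n); cv2.imwrite(f"pics/{n}1.png",im[:,:,::-1])
a,b=[cv2.imread(f"pics/{n}1.png") for n in("top","side")]
cv2.imwrite("pics/c1.png",cv2.resize(np.hstack([a[60:460,300:640],b[40:440,200:540]]),(800,470)))
E
```

```text
t 2.8 tcp [ 0.5397 -0.3641  0.1398] F [ 0.1 -0.1 -0. ] open 0.0274 roterr [-0.004  0.004 -0.004] j [-45.  46.  60.  21.  95. -45.]
nestled bottle bay: [-0.4664 -0.1144] world [ 0.5413 -0.3191]
([-22.0, 1.0, 98.0], [-0.0, 0.0, -0.0])
```

View pics/c1.png

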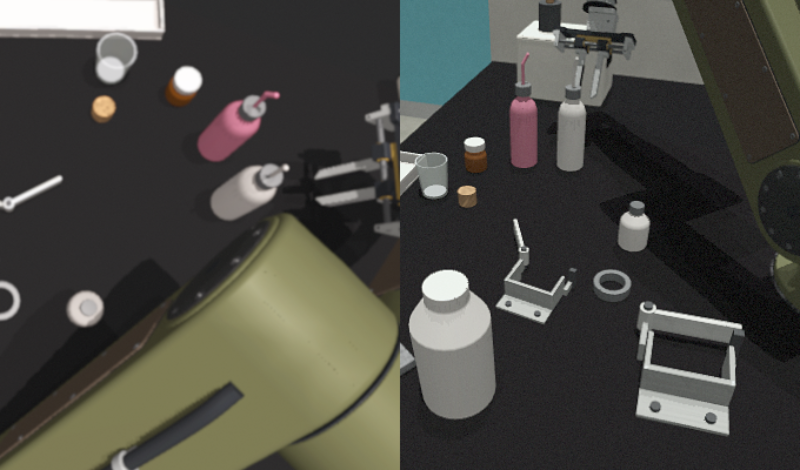

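The gripper hangs behind the white bottle, with both fingertips aimed at it in the top view (bottle base at about crop (240,205)). Nothing has been touched yet. Descending now.

>>> {"op": "jog_arm", "data": {"xyz": [[-22,1,98],[-22,1,98],[-22,1,98],[-22,1,98],[-22,1,98]], "rot": [[0,0,0],[0,0,0],[0,0,0],[0,0,0],[0,0,0]], "jaw": [0.425,0.425,0.425,0.425,0.425]}}

```text
time_s: 3.4
tcp_pos: [0.5421, -0.3365, 0.0483]
tool_rot: [-180.0, -29.5, 87.8]
contact_force: [-0.8, -0.1, 0.1]
opening: 0.0267
```

```bash
python3 g.py .5420 -.305 .0437
```

```text
t 3.4 tcp [ 0.5421 -0.3365  0.0483] F [-0.8 -0.1  0.1] open 0.0267 roterr [ 0.001  0.008 -0.003] j [-43.  49.  67.  22.  85. -47.]
nestled bottle bay: [-0.4387 -0.113 ] world [ 0.5436 -0.2915]
([25.0, -1.0, 19.0], [0.0, 0.01, -0.0])
```

>>> {"op": "jog_arm", "data": {"xyz": [[6,0,6],[12,0,12],[18,0,17],[23,0,18],[27,0,20]], "rot": [[0,0.01,0],[0,0.01,0],[0,0.01,0],[0,0.01,0],[0,0.01,0]], "jaw": [0.425,0.425,0.425,0.425,0.425]}}

```text
time_s: 3.9
tcp_pos: [0.5435, -0.3026, 0.0445]
tool_rot: [-180.0, -30.1, 87.8]
contact_force: [0.2, -0.2, 0.5]
opening: 0.0268
```

```bash
python3 g.py .5338 -.263 .0437
```

```text
t 3.9 tcp [ 0.5435 -0.3026  0.0445] F [ 0.2 -0.2  0.5] open 0.0268 roterr [ 0.001 -0.002 -0.003] j [-41.  48.  71.  23.  82. -47.]
nestled bottle bay: [-0.4049 -0.1099] world [ 0.5451 -0.2576]
([33.0, -11.0, 20.0], [0.0, -0.0, -0.0])
```

Contact is next. I start with a slow push to (0.534, -0.263).

>>> {"op": "jog_arm", "data": {"xyz": [[5,-2,3],[12,-4,7],[19,-6,11],[26,-8,15],[33,-10,20]], "rot": [[0,0,0],[0,0,0],[0,0,0],[0,0,0],[0,0,0]], "jaw": [0.425,0.425,0.425,0.425,0.425]}}

```text
time_s: 4.4
tcp_pos: [0.5349, -0.2632, 0.0441]
tool_rot: [180.0, -30.1, 87.8]
contact_force: [0.9, -4.1, 3.4]
opening: 0.0271
```

```bash
cat >look.py <<'E'
from g import *
ok=sys.argv[1]
p,Rc,s=cur(); Bn=(p+D*h)[:2]
masks={}
for n in("top","side"):
    im=camera(n); cv2.imwrite(f"pics/{n}{ok}.png",im[:,:,::-1])
    best=None
    for r in models.outline_of(n,"bottle"):
        m=r["region"].astype(np.float32)
        q=sil(n,Bn[0],Bn[1],BOT); iou=np.minimum(q,m).sum()/np.maximum(q,m).sum()
        if best is None or iou>best[0]: best=(iou,m,r["confidence"])
    if best and best[0]>.4:
        r=fitsil({n:best[1]},list(Bn),BOT); print(n,"fit",r.x.round(4),"bay",w2bay(r.x).round(4),"err",round(r.fun,2))
    else: print(n,"no bottle",best and best[0])
print("nestled guess",Bn.round(4),"bay",w2bay(Bn).round(4),"t",s["time_s"])
a,b=[cv2.imread(f"pics/{n}{ok}.png") for n in("top","side")]
u=proj("top",[[*Bn,.05]])[0].astype(int); v=proj("side",[[*Bn,.05]])[0].astype(int)
def crop(im,c,r=100):
    x=int(np.clip(c[0]-r,0,640-2*r)); y=int(np.clip(c[1]-r,0,480-2*r)); return im[y:y+2*r,x:x+2*r]
cv2.imwrite(f"pics/c{ok}.png",cv2.resize(np.hstack([crop(a,u),crop(b,v)]),(800,400),interpolation=cv2.INTER_CUBIC))
E
python3 look.py 2;python3 g.py
```

```text
top fit [ 0.5372 -0.221 ] bay [-0.3697 -0.0971] err 0.17
side fit [ 0.5356 -0.2211] bay [-0.37   -0.0956] err 0.08
nestled guess [ 0.5365 -0.2182] bay [-0.367  -0.0961] t 4.4
t 4.6 tcp [ 0.5349 -0.2634  0.0438] F [-0.3  1.7 -0.4] open 0.0272 roterr [ 0.001 -0.002 -0.002] j [-39.  44.  77.  24.  79. -46.]
nestled bottle bay: [-0.3673 -0.0961] world [ 0.5365 -0.2184]
```

View pics/c2.png

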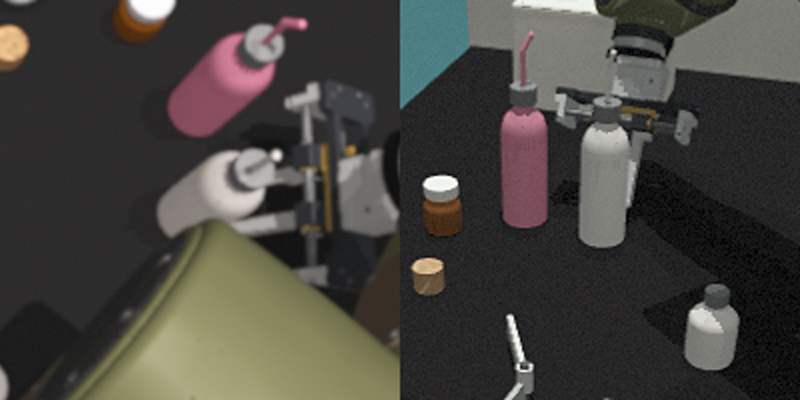

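The side view shows the bottle sliding upright and nestled at about (0.536, -0.221). However, the gripper's far end comes close to the pink bottle (pink cap at (265,50) in the top crop). I'll back off, lean further back to 45° and widen the cradle to 50 mm, so I can push more diagonally away from the pink one.

>>> {"op": "jog_arm", "data": {"xyz": [[-9,0,-5],[-20,0,-12],[-29,0,-17],[-29,0,-17],[-29,0,-17]], "rot": [[0,0,0],[0,0,0],[0,0.13,0],[0,0.26,0],[0,0.26,0]], "jaw": [0.425,0.425,0,-0.06,-0.06]}}

```text
time_s: 5.1
tcp_pos: [0.5322, -0.2991, 0.0415]
tool_rot: [-179.7, -45.3, 87.5]
contact_force: [0.1, 0.2, -1.1]
opening: 0.0474
```

```bash
export TH=45 DD=.038; python3 look.py 3; python3 g.py .535 -.265 .036
```

```text
top no bottle 0.25183254
side fit [ 0.5356 -0.2207] bay [-0.3696 -0.0955] err 0.07
nestled guess [ 0.5336 -0.2611] bay [-0.41   -0.0989] t 5.1
t 5.3 tcp [ 0.534  -0.2969  0.0444] F [0.2 0.2 0.7] open 0.0497 roterr [ 0.001  0.003 -0.001] j [-45.  53.  67.  31.  93. -50.]
nestled bottle bay: [-0.4076 -0.1004] world [ 0.5353 -0.259 ]
([17.0, -0.0, 28.0], [0.0, 0.0, -0.0])
```

View pics/c3.png

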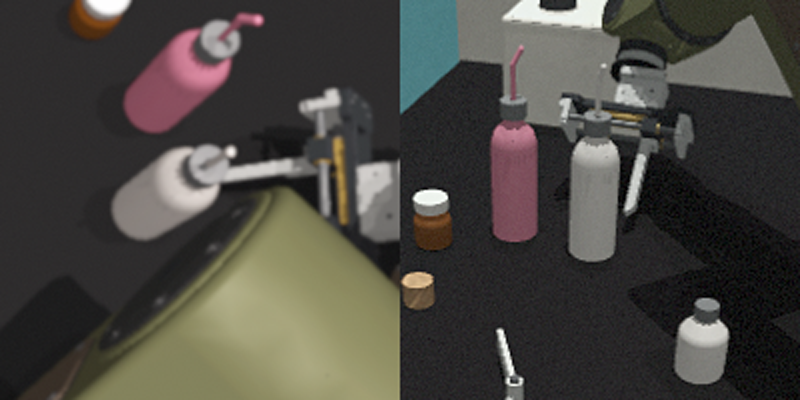

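The bottle stands upright at (0.5356, -0.2207), and the gripper is clear of the pink bottle. Next I lower the tool and cradle the bottle.

>>> {"op": "jog_arm", "data": {"xyz": [[0,0,8],[5,0,15],[9,0,20],[13,0,24],[17,0,28]], "rot": [[0,0,0],[0,0,0],[0,0,0],[0,0,0],[0,0,0]], "jaw": [-0.06,-0.06,-0.06,-0.06,-0.06]}}

```text
time_s: 5.8
tcp_pos: [0.5353, -0.2645, 0.0368]
tool_rot: [180.0, -44.8, 87.9]
contact_force: [1.0, 0.7, 0.3]
opening: 0.0498
```

```bash
export TH=45 DD=.038; python3 g.py .512 -.235 .036
```

```text
t 5.8 tcp [ 0.5353 -0.2645  0.0368] F [1.  0.7 0.3] open 0.0498 roterr [ 0.001  0.004 -0.001] j [-43.  51.  71.  32.  90. -50.]
nestled bottle bay: [-0.3753 -0.0973] world [ 0.5366 -0.2265]
([20.0, -24.0, 21.0], [0.0, 0.0, -0.0])
```

>>> {"op": "jog_arm", "data": {"xyz": [[5,-4,5],[9,-9,9],[13,-14,13],[17,-19,17],[20,-24,21]], "rot": [[0,0,0],[0,0,0],[0,0,0],[0,0,0],[0,0,0]], "jaw": [-0.06,-0.06,-0.06,-0.06,-0.06]}}

```text
time_s: 6.3
tcp_pos: [0.512, -0.2344, 0.0362]
tool_rot: [179.9, -44.8, 87.9]
contact_force: [1.9, -2.0, 2.3]
opening: 0.0499
```

```bash
export TH=45 DD=.038; python3 look.py 4; python3 g.py .482 -.20 .036
```

```text
top fit [ 0.5143 -0.1967] bay [-0.3487 -0.0712] err 0.11
side fit [ 0.5132 -0.2018] bay [-0.3539 -0.0708] err 0.08
nestled guess [ 0.5134 -0.1964] bay [-0.3485 -0.0702] t 6.3
t 6.5 tcp [ 0.5121 -0.2346  0.0359] F [-0.1 -0.5 -0.9] open 0.0496 roterr [ 0.001  0.003 -0.001] j [-42.  47.  79.  33.  87. -52.]
nestled bottle bay: [-0.3487 -0.0704] world [ 0.5135 -0.1966]
([24.0, -31.0, 24.0], [0.0, 0.0, -0.0])
```

View pics/c4.png

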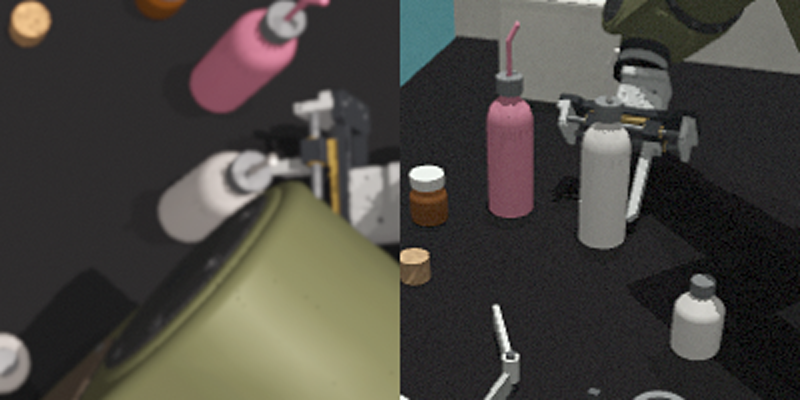

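The bottle is upright and follows the cradle at (0.513, -0.197). The pink bottle is clear and falling behind. I continue the diagonal push.

>>> {"op": "jog_arm", "data": {"xyz": [[5,-6,5],[10,-12,10],[15,-18,15],[20,-25,20],[25,-31,25]], "rot": [[0,0,0],[0,0,0],[0,0,0],[0,0,0],[0,0,0]], "jaw": [-0.06,-0.06,-0.06,-0.06,-0.06]}}

```text
time_s: 7.0
tcp_pos: [0.4821, -0.1979, 0.0358]
tool_rot: [-180.0, -44.8, 87.9]
contact_force: [0.9, -1.7, 0.6]
opening: 0.0497
```

```bash
export TH=45 DD=.038; python3 g.py .465 -.160 .036
```

```text
t 7.0 tcp [ 0.4821 -0.1979  0.0358] F [ 0.9 -1.7  0.6] open 0.0497 roterr [ 0.001  0.004 -0.001] j [-41.  43.  88.  33.  83. -54.]
nestled bottle bay: [-0.3164 -0.0357] world [ 0.4835 -0.1599]
([27.0, -19.0, 26.0], [0.0, 0.0, -0.0])
```

>>> {"op": "jog_arm", "data": {"xyz": [[8,-6,8],[16,-12,16],[24,-17,24],[32,-23,32],[42,-28,42]], "rot": [[0,0,0],[0,0,0],[0,0,0],[0,0,0],[0,0,0]], "jaw": [-0.06,-0.06,-0.06,-0.06,-0.06]}}

```text
time_s: 7.5
tcp_pos: [0.4561, -0.1372, 0.0357]
tool_rot: [180.0, -44.8, 87.9]
contact_force: [0.5, -1.4, 1.2]
opening: 0.0497
```

```bash
export TH=45 DD=.038; python3 look.py 5; TH=30 python3 g.py .457 -.17 .044
```

```text
top fit [ 0.4564 -0.1005] bay [-0.2612 -0.0009] err 0.04
side fit [ 0.4564 -0.1031] bay [-0.2637 -0.0013] err 0.08
nestled guess [ 0.4574 -0.0992] bay [-0.2598 -0.0017] t 7.5
t 7.7 tcp [ 0.4563 -0.1376  0.0357] F [-0.1  0.3 -0. ] open 0.0499 roterr [ 0.    -0.258 -0.001] j [-38.  38.  98.  35.  78. -55.]
nestled bottle bay: [-0.2601 -0.002 ] world [ 0.4576 -0.0996]
([-17.0, 2.0, -29.0], [0.0, -0.26, -0.0])
```

View pics/c5.png

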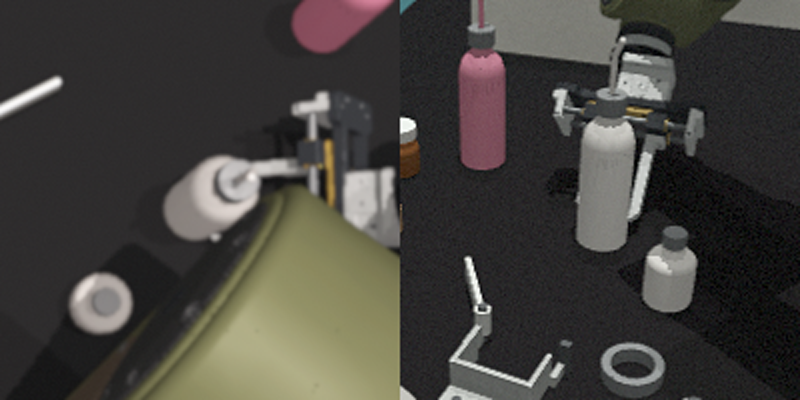

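The bottle is upright on the bay axis, at bay (-0.261, -0.001), with the way to the mouth free. I back off, return to 30° lean and narrow the cradle to fit between the hinge post and the stop.

>>> {"op": "jog_arm", "data": {"xyz": [[-10,0,-10],[-20,1,-20],[-19,2,-30],[-17,2,-31],[-17,2,-31]], "rot": [[0,0,0],[0,0,0],[0,-0.13,0],[0,-0.26,0],[0,-0.26,0]], "jaw": [-0.06,-0.06,0.2,0.425,0.425]}}

```text
time_s: 8.2
tcp_pos: [0.4579, -0.1724, 0.0471]
tool_rot: [179.9, -29.7, 88.1]
contact_force: [-0.5, 1.0, 0.2]
opening: 0.0298
```

```bash
TH=30 python3 g.py .4555 -.148 .046; TH=30 python3 g.py .4580 -.116 .046
```

```text
t 8.2 tcp [ 0.4579 -0.1724  0.0471] F [-0.5  1.   0.2] open 0.0298 roterr [0.002 0.006 0.001] j [-37.  32.  98.  26.  70. -48.]
nestled bottle bay: [-0.2894 -0.0078] world [ 0.4594 -0.1294]
([21.0, -3.0, 13.0], [0.0, 0.01, 0.0])
t 8.2 tcp [ 0.4579 -0.1724  0.0471] F [-0.5  1.   0.2] open 0.0298 roterr [0.002 0.006 0.001] j [-37.  32.  98.  26.  70. -48.]
nestled bottle bay: [-0.2894 -0.0078] world [ 0.4594 -0.1294]
([48.0, -2.0, 29.0], [0.0, 0.01, 0.0])
```

>>> {"op": "jog_arm", "data": {"xyz": [[11,-2,7],[20,-3,12],[28,-3,17],[37,-2,23],[47,-2,29]], "rot": [[0,0,0],[0,0,0],[0,0,0],[0,0,0],[0,0,0]], "jaw": [0.425,0.425,0.425,0.425,0.425]}}

```text
time_s: 8.7
tcp_pos: [0.4581, -0.1165, 0.045]
tool_rot: [179.9, -29.7, 88.0]
contact_force: [0.3, -3.0, 1.9]
opening: 0.0273
```

```bash
cat > aim.py <<'E'
from g import *
# TCP for nestled bottle at bay x,y
for a in sys.argv[1:]:
    x,y=map(float,a.split(",")); T=bay2w(x,y)-D*h; T[2]=.046; print(a,T.round(4),to(T,R))
E
python3 g.py; python3 aim.py -.18,0 -.13,0
```

```text
t 8.7 tcp [ 0.4581 -0.1165  0.045 ] F [ 0.3 -3.   1.9] open 0.0273 roterr [0.002 0.006 0.001] j [-32.  29. 103.  28.  66. -46.]
nestled bottle bay: [-0.234  -0.0005] world [ 0.4596 -0.0735]
-.18,0 [ 0.4649 -0.0629  0.046 ] ([47.0, 5.0, 26.0], [0.0, 0.01, 0.0])
-.13,0 [ 0.4716 -0.0134  0.046 ] ([90.0, 10.0, 50.0], [0.0, 0.01, 0.0])
```

>>> {"op": "jog_arm", "data": {"xyz": [[9,1,5],[18,2,10],[28,3,15],[37,4,20],[47,5,26]], "rot": [[0,0,0],[0,0,0],[0,0,0],[0,0,0],[0,0,0]], "jaw": [0.425,0.425,0.425,0.425,0.425]}}

```text
time_s: 9.2
tcp_pos: [0.465, -0.0621, 0.0457]
tool_rot: [179.9, -29.7, 88.0]
contact_force: [0.1, -0.8, -1.0]
opening: 0.0274
```

```bash
python3 look.py 6; python3 g.py; python3 aim.py -.13,0 
```

```text
top fit [ 0.4648 -0.0175] bay [-0.1778  0.0019] err 0.06
side fit [ 0.4662 -0.0214] bay [-0.1815 -0.    ] err 0.08
nestled guess [ 0.4665 -0.0191] bay [-0.1791 -0.    ] t 9.2
t 9.4 tcp [ 0.465  -0.0627  0.0457] F [ 0.   0.5 -0.3] open 0.0273 roterr [0.002 0.005 0.001] j [-26.  28. 106.  31.  63. -42.]
nestled bottle bay: [-1.798e-01 -1.000e-04] world [ 0.4665 -0.0198]
-.13,0 [ 0.4716 -0.0134  0.046 ] ([43.0, 5.0, 24.0], [0.0, 0.01, 0.0])
```

View pics/c6.png

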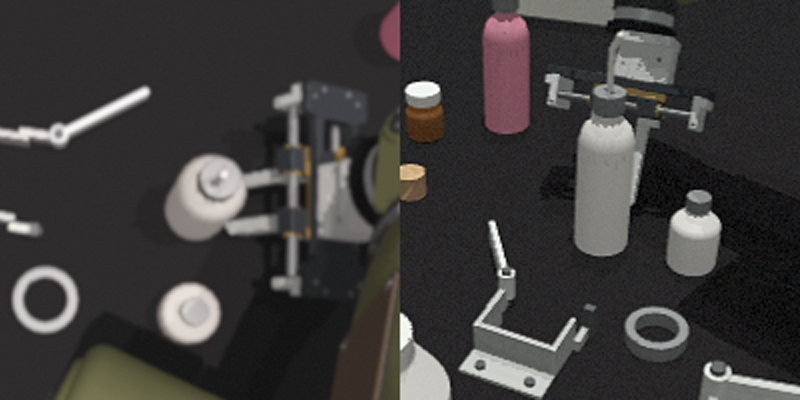

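```bash
python3 - <<'E'
from g import *
Bn=np.array([.4665,-.0191])
def org(n,r=100):
    c=proj(n,[[*Bn,.05]])[0].astype(int); return np.array([np.clip(c[0]-r,0,640-2*r),np.clip(c[1]-r,0,480-2*r)])
def tri(a,b):
    a=org("top")+np.array(a)/2; b=org("side")+(np.array(b)-[400,0])/2
    o1,d1=ray("top",a);o2,d2=ray("side",b); A=np.c_[d1,-d2]; s=np.linalg.lstsq(A,o2-o1,rcond=None)[0]
    return (o1+d1*s[0]).round(3),(o2+d2*s[1]).round(3)
p,Rc,s=cur()
for nm,a,b in (("near end",(285,287),(703,125)),("far end",(288,97),(555,92)),("sb cap",(190,310),(698,198))):
    q=tri(a,b); print(nm,q, "tool",(Rc.T@((q[0]+q[1])/2-p)).round(3))
E
```

```text
near end (array([ 0.384, -0.078,  0.126]), array([ 0.376, -0.078,  0.126])) tool [ 0.024 -0.084 -0.079]
far end (array([ 0.542, -0.083,  0.137]), array([ 0.537, -0.083,  0.136])) tool [ 0.03   0.075 -0.087]
sb cap (array([ 0.366, -0.004,  0.084]), array([ 0.366, -0.004,  0.084])) tool [ 0.067 -0.101 -0.006]
```

The bracket nearest the robot is about 120 mm high, so it passes over the 85 mm short bottle. The bottle is upright, still on axis, and the bay mouth lies straight ahead. I continue.

>>> {"op": "jog_arm", "data": {"xyz": [[9,1,5],[17,2,10],[26,3,15],[34,4,20],[43,5,24]], "rot": [[0,0,0],[0,0,0],[0,0,0],[0,0,0],[0,0,0]], "jaw": [0.425,0.425,0.425,0.425,0.425]}}

```text
time_s: 9.9
tcp_pos: [0.4717, -0.0128, 0.0461]
tool_rot: [179.9, -29.7, 88.1]
contact_force: [0.3, -0.9, -0.4]
opening: 0.0271
```

```bash
python3 g.py; python3 aim.py -.09,0 
```

```text
t 9.9 tcp [ 0.4717 -0.0128  0.0461] F [ 0.3 -0.9 -0.4] open 0.0271 roterr [0.002 0.005 0.001] j [-20.  27. 107.  33.  60. -38.]
nestled bottle bay: [-0.1293 -0.    ] world [0.4732 0.0302]
-.09,0 [0.4769 0.0262 0.046 ] ([34.0, 4.0, 20.0], [0.0, 0.01, 0.0])
```

>>> {"op": "jog_arm", "data": {"xyz": [[7,1,4],[14,2,8],[21,3,12],[28,3,16],[34,4,20]], "rot": [[0,0,0],[0,0,0],[0,0,0],[0,0,0],[0,0,0]], "jaw": [0.425,0.425,0.425,0.425,0.425]}}

```text
time_s: 10.4
tcp_pos: [0.477, 0.0272, 0.0456]
tool_rot: [179.9, -29.7, 88.1]
contact_force: [-0.7, -2.0, 0.2]
opening: 0.0269
```

```bash
python3 look.py 7; python3 g.py; python3 aim.py -.06,0 -.03,0
```

```text
top fit [0.4769 0.0711] bay [-0.0884  0.0018] err 0.04
side fit [0.4773 0.0691] bay [-0.0903  0.0011] err 0.08
nestled guess [0.4785 0.0702] bay [-0.0891  0.    ] t 10.4
t 10.6 tcp [0.477  0.0267 0.0456] F [ 1.   0.4 -0.1] open 0.027 roterr [0.001 0.005 0.001] j [-16.  26. 108.  34.  58. -35.]
nestled bottle bay: [-0.0895 -0.    ] world [0.4785 0.0697]
-.06,0 [0.481 0.056 0.046] ([26.0, 3.0, 14.0], [0.0, 0.01, 0.0])
-.03,0 [0.485  0.0857 0.046 ] ([52.0, 6.0, 29.0], [0.0, 0.01, 0.0])
```

View pics/c7.png

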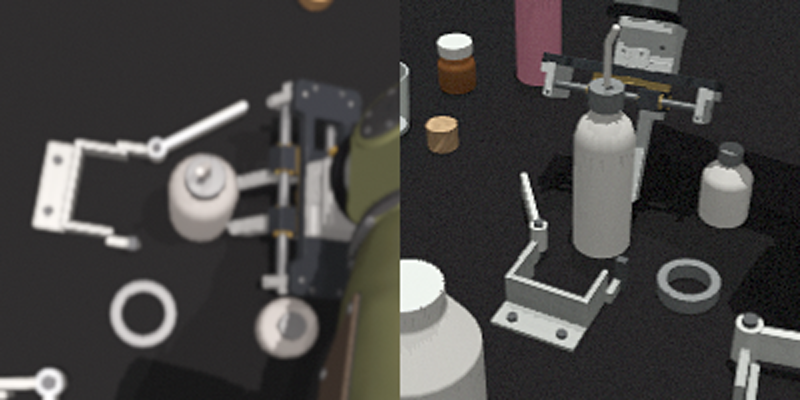

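The bottle is at the mouth, centred within about 2 mm (bay (-0.089, +0.001)), and the bar is untouched. I continue slowly into the bay.

>>> {"op": "jog_arm", "data": {"xyz": [[6,1,3],[12,2,7],[18,3,10],[24,4,13],[30,5,17]], "rot": [[0,0,0],[0,0,0],[0,0,0],[0,0,0],[0,0,0]], "jaw": [0.425,0.425,0.425,0.425,0.425]}}

```text
time_s: 11.1
tcp_pos: [0.4833, 0.0616, 0.0458]
tool_rot: [179.9, -29.7, 88.1]
contact_force: [-0.3, -2.9, -0.3]
opening: 0.0273
```

```bash
python3 g.py; python3 aim.py -.03,-.001 
```

```text
t 11.1 tcp [0.4833 0.0616 0.0458] F [-0.3 -2.9 -0.3] open 0.0273 roterr [0.001 0.005 0.002] j [-11.  26. 108.  36.  57. -33.]
nestled bottle bay: [-0.0541 -0.0016] world [0.4848 0.1046]
-.03,-.001 [0.486  0.0856 0.046 ] ([21.0, 2.0, 12.0], [0.0, 0.01, 0.0])
```

>>> {"op": "jog_arm", "data": {"xyz": [[5,1,3],[9,1,5],[13,1,8],[17,2,10],[21,2,12]], "rot": [[0,0,0],[0,0,0],[0,0,0],[0,0,0],[0,0,0]], "jaw": [0.425,0.425,0.425,0.425,0.425]}}

```text
time_s: 11.6
tcp_pos: [0.4862, 0.086, 0.0458]
tool_rot: [179.9, -29.7, 88.1]
contact_force: [-1.0, -1.9, -0.5]
opening: 0.0269
```

```bash
python3 look.py 8; python3 g.py; python3 aim.py -.01,-.001 -.0,-.001
```

```text
top fit [0.4863 0.1302] bay [-0.0286  0.0004] err 0.03
side fit [0.4872 0.1266] bay [-0.032 -0.001] err 0.08
nestled guess [0.4877 0.129 ] bay [-0.0295 -0.0012] t 11.6
t 11.8 tcp [0.4861 0.0859 0.0458] F [ 0.1 -0.   0. ] open 0.0268 roterr [0.001 0.005 0.002] j [ -9.  27. 108.  37.  56. -31.]
nestled bottle bay: [-0.0297 -0.0011] world [0.4876 0.1288]
-.01,-.001 [0.4887 0.1054 0.046 ] ([17.0, 2.0, 10.0], [0.0, 0.01, 0.0])
-.0,-.001 [0.49   0.1153 0.046 ] ([26.0, 3.0, 14.0], [0.0, 0.01, 0.0])
```

View pics/c8.png

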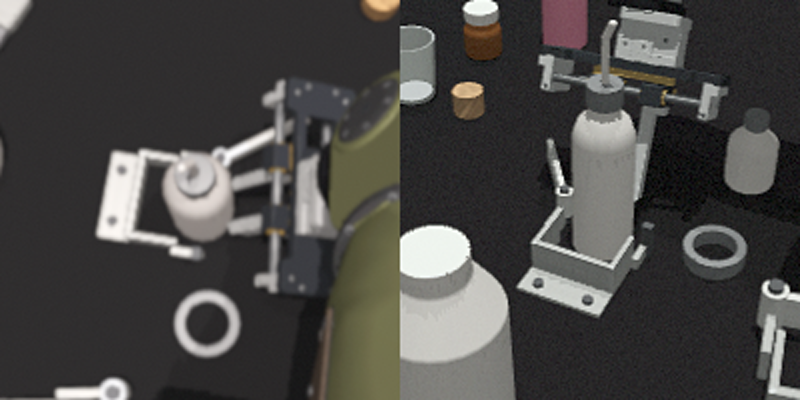

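The bottle is inside the mouth at bay x of about -0.030, centred and upright. The bar is still open beneath the gripper. Next, slow pushes to the back wall while I watch the force.

>>> {"op": "jog_arm", "data": {"xyz": [[4,0,2],[8,1,4],[12,1,7],[16,2,9],[20,2,11]], "rot": [[0,0,0],[0,0,0],[0,0,0],[0,0,0],[0,0,0]], "jaw": [0.425,0.425,0.425,0.425,0.425]}}

```text
time_s: 12.3
tcp_pos: [0.489, 0.109, 0.0461]
tool_rot: [179.9, -29.7, 88.1]
contact_force: [-0.1, -1.0, -1.6]
opening: 0.0273
```

```bash
python3 look.py 9; python3 g.py; python3 aim.py  -.002,-.001 .001,-.001
```

```text
top fit [0.4891 0.1531] bay [-0.0054  0.0007] err 0.03
side fit [0.4941 0.1349] bay [-0.0228 -0.0067] err 0.16
nestled guess [0.4905 0.152 ] bay [-0.0063 -0.0008] t 12.3
t 12.5 tcp [0.4889 0.1088 0.0462] F [ 0.5  0.4 -0. ] open 0.0269 roterr [0.001 0.005 0.002] j [ -6.  27. 107.  37.  54. -29.]
nestled bottle bay: [-0.0066 -0.0008] world [0.4904 0.1518]
-.002,-.001 [0.4897 0.1133 0.046 ] ([4.0, 1.0, 2.0], [0.0, 0.0, 0.0])
.001,-.001 [0.4901 0.1163 0.046 ] ([6.0, 1.0, 4.0], [0.0, 0.0, 0.0])
```

>>> {"op": "jog_arm", "data": {"xyz": [[1,0,1],[3,0,2],[4,0,2],[4,0,3]], "rot": [[0,0,0],[0,0,0],[0,0,0],[0,0,0]], "jaw": [0.425,0.425,0.425,0.425]}}

```text
time_s: 12.9
tcp_pos: [0.4891, 0.1138, 0.0457]
tool_rot: [179.9, -29.7, 88.1]
contact_force: [-0.1, -2.1, 1.5]
opening: 0.0271
```

>>> {"op": "jog_arm", "data": {"xyz": [[1,0,0],[2,0,1],[2,0,1]], "rot": [[0,0,0],[0,0,0],[0,0,0]], "jaw": [0.425,0.425,0.425]}}

```text
time_s: 13.2
tcp_pos: [0.4892, 0.1162, 0.0458]
tool_rot: [179.9, -29.7, 88.1]
contact_force: [-0.4, -1.1, -0.4]
opening: 0.0271
```

```bash
python3 look.py 10; python3 g.py
```

```text
top fit [0.4891 0.1593] bay [0.0007 0.0016] err 0.06
side fit [0.4956 0.1369] bay [-0.0206 -0.008 ] err 0.16
nestled guess [0.4907 0.1591] bay [ 0.0007 -0.0001] t 13.2
t 13.4 tcp [0.4892 0.1161 0.0458] F [-0.3 -1.1 -0.1] open 0.0273 roterr [0.001 0.005 0.002] j [ -5.  27. 107.  38.  54. -28.]
nestled bottle bay: [ 0.0007 -0.0001] world [0.4907 0.1591]
```

View pics/c10.png

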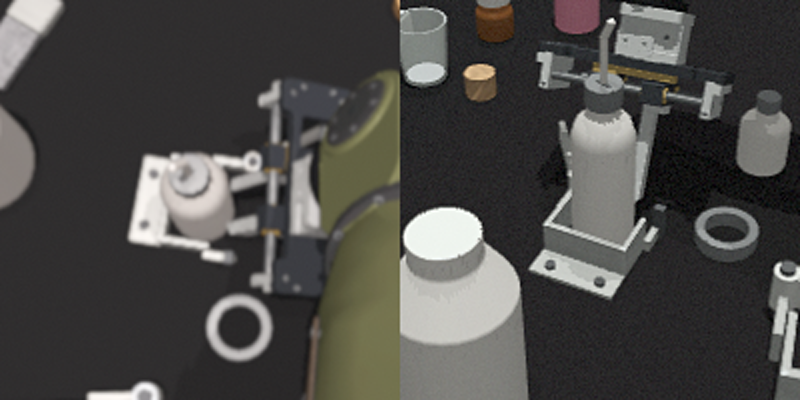

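The bottle reads bay x of about +0.001 and about 1 mm off centre, upright. I nudge once more to feel the wall.

>>> {"op": "jog_arm", "data": {"xyz": [[1,0,0],[2,0,1],[2,0,1]], "rot": [[0,0,0],[0,0,0],[0,0,0]], "jaw": [0.425,0.425,0.425]}}

```text
time_s: 13.7
tcp_pos: [0.4893, 0.1176, 0.0458]
tool_rot: [179.8, -29.6, 88.2]
contact_force: [-2.5, -9.5, 1.5]
opening: 0.0273
```

```bash
python3 g.py
```

```text
t 13.7 tcp [0.4893 0.1176 0.0458] F [-2.5 -9.5  1.5] open 0.0273 roterr [0.002 0.006 0.002] j [ -5.  27. 107.  38.  54. -28.]
nestled bottle bay: [ 0.0022 -0.0001] world [0.4908 0.1606]
```

The force rises to 9.5 N, so the bottle is against the back wall. I withdraw along the bay axis and lift.

>>> {"op": "jog_arm", "data": {"xyz": [[-6,0,-3],[-16,-1,-9],[-30,-3,-17],[-44,-5,-25],[-56,-6,-33]], "rot": [[0,0,0],[0,0,0],[0,0,0],[0,0,0],[0,0,0]], "jaw": [0.425,0.425,0.425,0.425,0.425]}}

```text
time_s: 14.2
tcp_pos: [0.4809, 0.0517, 0.0468]
tool_rot: [179.8, -29.7, 88.1]
contact_force: [-0.5, 0.6, 0.2]
opening: 0.027
```

>>> {"op": "jog_arm", "data": {"xyz": [[15,0,-26],[38,0,-66],[38,0,-66],[38,0,-66]], "rot": [[0,0,0],[0,0,0],[0,0,0],[0,0,0]], "jaw": [0.425,0.7,1,1], "newtons": 5}}

```text
time_s: 14.6
tcp_pos: [0.481, 0.0515, 0.1236]
tool_rot: [179.7, -29.6, 88.2]
contact_force: [0.0, 0.1, -0.7]
opening: 0.0066
```

```bash
python3 look.py 11; python3 - <<'E'
from h import *
a,b=[cv2.imread(f"pics/{n}11.png") for n in("top","side")]
cv2.imwrite("pics/d11.png",cv2.resize(np.hstack([a[170:310,200:400],b[100:320,230:430][:140]]),(800,280),interpolation=cv2.INTER_CUBIC))
E
```

```text
top no bottle 0.0
side no bottle 0.30554122
nestled guess [0.4825 0.0945] bay [-0.0644 -0.0006] t 14.6
```

View pics/d11.png

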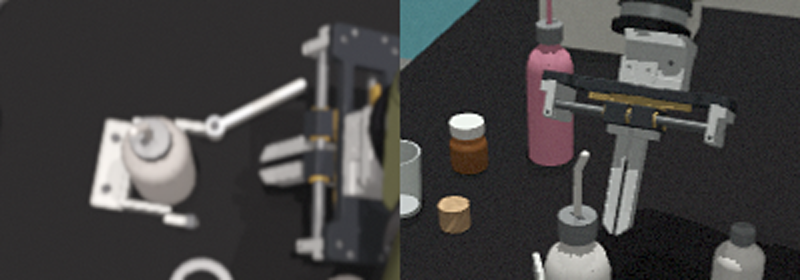

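The bottle stands in the bay. The bar is unmoved: hinge (307,233), end (351,212), so still about 2.19 rad. I now go over the bar to its far side with the fingers shut.

```bash
cat > bar.py <<'E'
from g import *
H=np.array([-.040,-.045])
def T(a,r=.06,clear=0.,z=.044):
    m=np.array([np.cos(a),np.sin(a)]); u=np.array([-np.sin(a),np.cos(a)])
    F=H+r*u-m*(.003+.008*abs(m[0])+.0125*abs(m[1])+clear)
    P=bay2w(F[0],F[1])-.0096*h; P[2]=z; return P
for a in sys.argv[1:]:
    q=[float(x) for x in a.split(",")]; P=T(q[0],.06,q[1],q[2]); print(a,P.round(4),to(P,R))
E
python3 bar.py 2.19,.016,.12; python3 g.py
```

```text
2.19,.016,.12 [0.5873 0.0658 0.12  ] ([14.0, 107.0, 10.0], [-0.0, 0.01, 0.0])
t 14.8 tcp [0.4802 0.052  0.1219] F [-0.5 -0.7  0.6] open 0.0006 roterr [-0.     0.006  0.001] j [-13.  19. 106.  32.  65. -27.]
nestled bottle bay: [-0.064   0.0002] world [0.4817 0.095 ]
```

>>> {"op": "jog_arm", "data": {"xyz": [[10,36,3],[14,72,6],[14,107,10],[14,107,10]], "rot": [[0,0,0],[0,0,0],[0,0,0],[0,0,0]], "jaw": [1,1,1,1]}}

```text
time_s: 15.2
tcp_pos: [0.5897, 0.0658, 0.1182]
tool_rot: [-179.9, -29.7, 88.0]
contact_force: [0.2, -0.1, -0.2]
opening: 0.0004
```

```bash
python3 look.py 12; python3 bar.py 2.19,.016,.044 ; python3 - <<'E'
from h import *
a,b=[cv2.imread(f"pics/{n}12.png") for n in("top","side")]
cv2.imwrite("pics/d12.png",cv2.resize(np.hstack([a[140:320,200:400],b[140:320,230:430]]),(800,360),interpolation=cv2.INTER_CUBIC))
E
```

```text
top no bottle 0.0
side no bottle 0.0
nestled guess [0.5912 0.1087] bay [-0.0357 -0.1064] t 15.2
2.19,.016,.044 [0.5873 0.0658 0.044 ] ([-37.0, 0.0, 66.0], [-0.0, 0.01, 0.0])
```

View pics/d12.png

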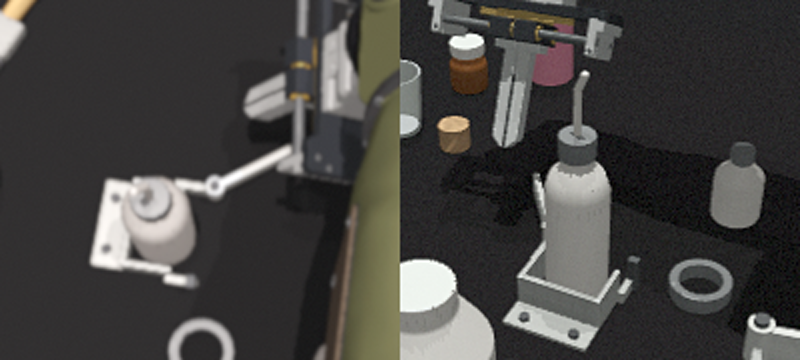

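The closed fingers are on the far side of the bar, which runs from (215,186) to (292,155) in the top crop. The area below is free, so I descend vertically.

>>> {"op": "jog_arm", "data": {"xyz": [[-15,0,26],[-28,0,48],[-37,0,65],[-37,0,66],[-37,0,66]], "rot": [[0,0,0],[0,0,0],[0,0,0],[0,0,0],[0,0,0]], "jaw": [1,1,1,1,1]}}

```text
time_s: 15.9
tcp_pos: [0.5866, 0.066, 0.0446]
tool_rot: [-179.9, -29.7, 88.0]
contact_force: [-0.5, 0.1, 0.4]
opening: 0.0003
```

```bash
python3 g.py; python3 bar.py 2.19,.016,.044 2.19,0,.044 1.95,0,.044 1.7,0,.044; python3 - <<'E'
from h import *
for n in("top","side"):
    im=camera(n); cv2.imwrite(f"pics/{n}13.png",im[:,:,::-1])
a,b=[cv2.imread(f"pics/{n}13.png") for n in("top","side")]
cv2.imwrite("pics/d13.png",cv2.resize(np.hstack([a[140:320,200:400],b[140:320,230:430]]),(800,360),interpolation=cv2.INTER_CUBIC))
E
```

```text
t 15.9 tcp [0.5866 0.066  0.0446] F [-0.5  0.1  0.4] open 0.0003 roterr [-0.001  0.005  0.   ] j [ -9.  37.  91.  34.  61. -26.]
nestled bottle bay: [-0.0359 -0.1033] world [0.5881 0.109 ]
2.19,.016,.044 [0.5873 0.0658 0.044 ] ([-0.0, 1.0, 0.0], [-0.0, 0.01, 0.0])
2.19,0,.044 [0.5731 0.0584 0.044 ] ([-7.0, -13.0, -3.0], [-0.0, 0.01, 0.0])
1.95,0,.044 [0.561  0.0492 0.044 ] ([-16.0, -25.0, -8.0], [-0.0, 0.01, 0.0])
1.7,0,.044 [0.5455 0.0431 0.044 ] ([-21.0, -40.0, -11.0], [-0.0, 0.01, 0.0])
```

View pics/d13.png

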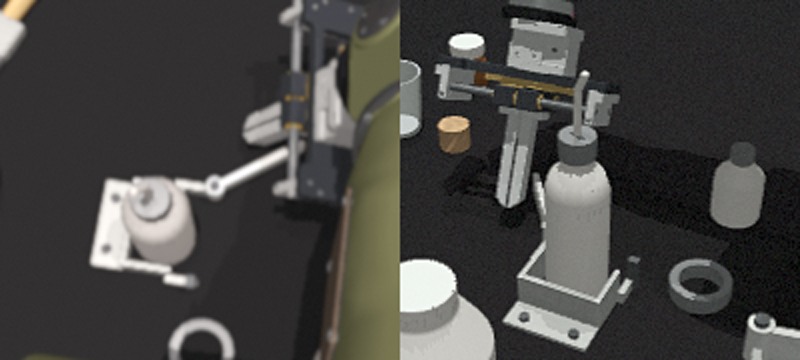

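The fingertips are down beside the bar on its far side, at about bar height. I start the swing.

>>> {"op": "jog_arm", "data": {"xyz": [[-7,-13,-3],[-12,-19,-6],[-16,-25,-8],[-19,-33,-10],[-21,-40,-11]], "rot": [[0,0,0],[0,0,0],[0,0,0],[0,0,0],[0,0,0]], "jaw": [1,1,1,1,1]}}

```text
time_s: 16.5
tcp_pos: [0.546, 0.0433, 0.0448]
tool_rot: [179.9, -29.7, 88.1]
contact_force: [0.6, 0.1, -0.7]
opening: 0.0004
```

```bash
python3 g.py; python3 bar.py 1.7,0,.044 1.5,0,.044 1.3,0,.044 1.1,0,.044 .9,0,.044; python3 - <<'E'
from h import *
for n in("top","side"):
    im=camera(n); cv2.imwrite(f"pics/{n}14.png",im[:,:,::-1])
a,b=[cv2.imread(f"pics/{n}14.png") for n in("top","side")]
cv2.imwrite("pics/d14.png",cv2.resize(np.hstack([a[140:320,200:400],b[140:320,230:430]]),(800,360),interpolation=cv2.INTER_CUBIC))
E
```

```text
t 16.5 tcp [0.546  0.0433 0.0448] F [ 0.6  0.1 -0.7] open 0.0004 roterr [0.001 0.006 0.001] j [-12.  33.  97.  34.  60. -30.]
nestled bottle bay: [-0.0639 -0.0662] world [0.5475 0.0862]
1.7,0,.044 [0.5455 0.0431 0.044 ] ([-1.0, -1.0, 1.0], [0.0, 0.01, 0.0])
1.5,0,.044 [0.5329 0.0411 0.044 ] ([-3.0, -13.0, -1.0], [0.0, 0.01, 0.0])
1.3,0,.044 [0.5215 0.0412 0.044 ] ([-3.0, -24.0, -1.0], [0.0, 0.01, 0.0])
1.1,0,.044 [0.5099 0.0437 0.044 ] ([-1.0, -36.0, 0.0], [0.0, 0.01, 0.0])
.9,0,.044 [0.4984 0.0488 0.044 ] ([3.0, -48.0, 3.0], [0.0, 0.01, 0.0])
```

View pics/d14.png

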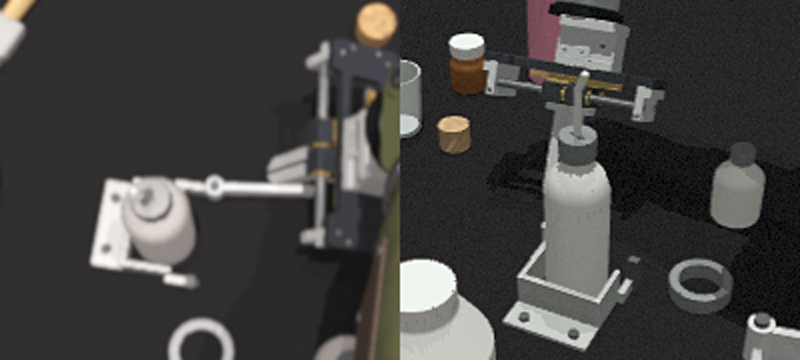

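The bar now lies from (215,187) to beyond (305,190), so it has swung to about 1.65 rad and the fingers are pushing it. I continue.

>>> {"op": "jog_arm", "data": {"xyz": [[-3,-11,-1],[-3,-20,-1],[-2,-29,-1],[0,-38,1],[3,-48,3]], "rot": [[0,0,0],[0,0,0],[0,0,0],[0,0,0],[0,0,0]], "jaw": [1,1,1,1,1]}}

```text
time_s: 17.1
tcp_pos: [0.4973, 0.0494, 0.0434]
tool_rot: [180.0, -29.7, 88.0]
contact_force: [1.4, -1.1, -0.1]
opening: 0.0005
```

```bash
python3 g.py; python3 bar.py .9,0,.044 .7,0,.044 .5,0,.044 .35,0,.044 .2,0,.044 0,0,.044; python3 - <<'E'
from h import *
for n in("top","side"):
    im=camera(n); cv2.imwrite(f"pics/{n}15.png",im[:,:,::-1])
a,b=[cv2.imread(f"pics/{n}15.png") for n in("top","side")]
cv2.imwrite("pics/d15.png",cv2.resize(np.hstack([a[140:320,200:400],b[140:320,230:430]]),(800,360),interpolation=cv2.INTER_CUBIC))
E
```

```text
t 17.1 tcp [0.4973 0.0494 0.0434] F [ 1.4 -1.1 -0.1] open 0.0005 roterr [0.    0.006 0.001] j [-13.  28. 105.  35.  58. -33.]
nestled bottle bay: [-0.0644 -0.0171] world [0.4988 0.0923]
.9,0,.044 [0.4984 0.0488 0.044 ] ([-0.0, 1.0, -1.0], [0.0, 0.01, 0.0])
.7,0,.044 [0.4879 0.0565 0.044 ] ([6.0, -10.0, 3.0], [0.0, 0.01, 0.0])
.5,0,.044 [0.4791 0.0667 0.044 ] ([15.0, -19.0, 8.0], [0.0, 0.01, 0.0])
.35,0,.044 [0.4739 0.0759 0.044 ] ([23.0, -24.0, 12.0], [0.0, 0.01, 0.0])
.2,0,.044 [0.4704 0.0859 0.044 ] ([31.0, -28.0, 17.0], [0.0, 0.01, 0.0])
0,0,.044 [0.4685 0.1003 0.044 ] ([44.0, -31.0, 24.0], [0.0, 0.01, 0.0])
```

View pics/d15.png

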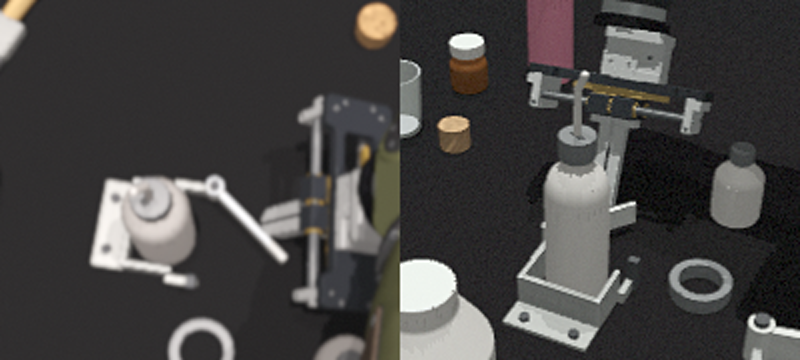

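The bar is at about 0.8 rad (end at (283,258)), with the fingertips on its outer face. I swing on.

>>> {"op": "jog_arm", "data": {"xyz": [[6,-10,3],[11,-15,6],[16,-19,9],[22,-23,12],[28,-27,15]], "rot": [[0,0,0],[0,0,0],[0,0,0],[0,0,0],[0,0,0]], "jaw": [1,1,1,1,1]}}

```text
time_s: 17.7
tcp_pos: [0.4706, 0.0829, 0.0442]
tool_rot: [-180.0, -29.7, 88.0]
contact_force: [0.6, -1.2, -0.3]
opening: 0.0005
```

```bash
python3 g.py; python3 bar.py .2,0,.044 .1,0,.044 0,0,.044; python3 - <<'E'
from h import *
for n in("top","side"):
    im=camera(n); cv2.imwrite(f"pics/{n}16.png",im[:,:,::-1])
a,b=[cv2.imread(f"pics/{n}16.png") for n in("top","side")]
cv2.imwrite("pics/d16.png",cv2.resize(np.hstack([a[140:320,200:400],b[140:320,230:430]]),(800,360),interpolation=cv2.INTER_CUBIC))
E
```

```text
t 17.7 tcp [0.4706 0.0829 0.0442] F [ 0.6 -1.2 -0.3] open 0.0005 roterr [-0.001  0.006  0.001] j [ -9.  25. 110.  37.  55. -32.]
nestled bottle bay: [-0.0347  0.0139] world [0.4721 0.1258]
.2,0,.044 [0.4704 0.0859 0.044 ] ([3.0, -0.0, 2.0], [-0.0, 0.01, 0.0])
.1,0,.044 [0.469 0.093 0.044] ([9.0, -2.0, 5.0], [-0.0, 0.01, 0.0])
0,0,.044 [0.4685 0.1003 0.044 ] ([15.0, -3.0, 9.0], [-0.0, 0.01, 0.0])
```

View pics/d16.png

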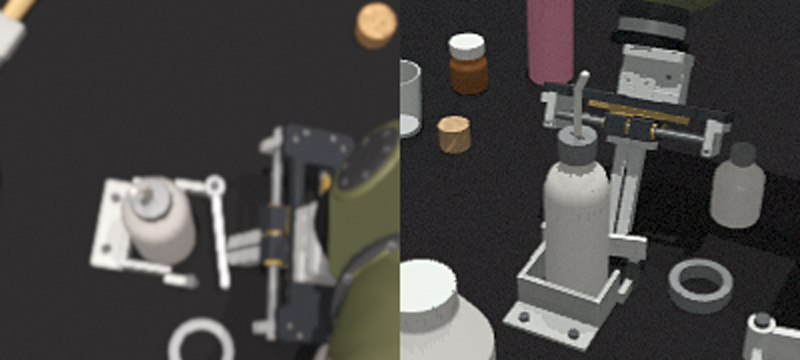

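The bar is at about 0.2 rad, nearly across. The last part goes slowly, up to the stop.

>>> {"op": "jog_arm", "data": {"xyz": [[3,0,2],[6,-1,4],[9,-2,5],[11,-2,7],[13,-2,8]], "rot": [[0,0,0],[0,0,0],[0,0,0],[0,0,0],[0,0,0]], "jaw": [1,1,1,1,1]}}

```text
time_s: 18.3
tcp_pos: [0.4687, 0.0987, 0.0436]
tool_rot: [-179.9, -29.7, 88.1]
contact_force: [-0.4, -1.6, 0.2]
opening: 0.0005
```

>>> {"op": "jog_arm", "data": {"xyz": [[1,0,0],[2,0,1]], "rot": [[0,0,0],[0,0,0]], "jaw": [1,1]}}

```text
time_s: 18.5
tcp_pos: [0.4689, 0.1005, 0.0437]
tool_rot: [-179.9, -29.6, 88.1]
contact_force: [-2.4, -13.7, 2.6]
opening: 0.0007
```

```bash
python3 g.py; python3 bar.py  0,0,.044; python3 - <<'E'
from h import *
for n in("top","side"):
    im=camera(n); cv2.imwrite(f"pics/{n}17.png",im[:,:,::-1])
a,b=[cv2.imread(f"pics/{n}17.png") for n in("top","side")]
cv2.imwrite("pics/d17.png",cv2.resize(np.hstack([a[200:300,230:330],b[180:280,270:370]]),(800,400),interpolation=cv2.INTER_CUBIC))
E
```

```text
t 18.5 tcp [0.4689 0.1005 0.0437] F [ -2.4 -13.7   2.6] open 0.0007 roterr [-0.002  0.006  0.001] j [ -7.  25. 110.  38.  54. -30.]
nestled bottle bay: [-0.0175  0.0179] world [0.4704 0.1435]
0,0,.044 [0.4685 0.1003 0.044 ] ([-0.0, -0.0, -0.0], [-0.0, 0.01, 0.0])
```

View pics/d17.png

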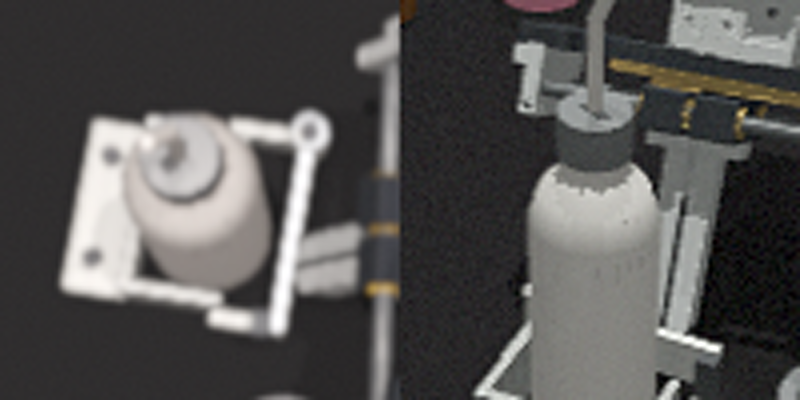

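The force rose to 13.7 N and the bar's end lies against the stop at crop (265,322), so it is shut. I back away and check.

>>> {"op": "jog_arm", "data": {"xyz": [[-6,0,-4],[-20,-2,-12],[-40,-4,-23],[-55,-5,-32],[-65,-6,-40]], "rot": [[0,0,0],[0,0,0],[0,0,0],[0,0,0],[0,0,0]], "jaw": [1,1,1,1,1]}}

```text
time_s: 19.1
tcp_pos: [0.4602, 0.0232, 0.0463]
tool_rot: [-179.9, -29.6, 88.0]
contact_force: [1.1, -0.2, -0.1]
opening: 0.0007
```

>>> {"op": "jog_arm", "data": {"xyz": [[25,0,-43],[30,0,-52],[30,0,-52],[30,0,-52]], "rot": [[0,0,0],[0,0,0],[0,0,0],[0,0,0]], "jaw": [1,1,1,1]}}

```text
time_s: 19.5
tcp_pos: [0.46, 0.0237, 0.1057]
tool_rot: [-179.9, -29.7, 88.0]
contact_force: [-0.0, -0.8, -1.0]
opening: 0.0006
```

```bash
python3 - <<'E'
from g import *
for n in("top","side"):
    im=camera(n); cv2.imwrite(f"pics/{n}18.png",im[:,:,::-1])
    for r in models.outline_of(n,"bottle"):
        m=r["region"].astype(np.float32); q=sil(n,.4907,.1595,BOT); iou=np.minimum(q,m).sum()/np.maximum(q,m).sum()
        if iou>.4:
            f=fitsil({n:m},[.4907,.1595],BOT); print(n,f.x.round(4),"bay",w2bay(f.x).round(4),"err",round(f.fun,2),"iou",iou)
    for nm in ("short_bottle","beaker","collar","filter_jar","plug","brush","jug"):
        L=models.recognise(n,nm); print(n,nm,[np.round(r["xyz"],3).tolist() for r in L[:2]])
print(manip.get_state()["time_s"])
a,b=[cv2.imread(f"pics/{n}18.png") for n in("top","side")]
cv2.imwrite("pics/d18.png",cv2.resize(np.hstack([a[190:310,220:340],b[180:300,250:370]]),(800,400),interpolation=cv2.INTER_CUBIC))
E
```

```text
top [0.4889 0.1607] bay [0.002  0.0019] err 0.04 iou 0.9120146
top short_bottle [[0.366, 0.001, 0.062]]
top beaker [[0.79, -0.062, 0.05], [0.676, 0.332, 0.015]]
top collar [[0.382, 0.124, 0.02]]
top filter_jar [[0.73, -0.163, 0.064]]
top plug [[0.696, -0.042, 0.028], [0.367, 0.001, 0.061]]
top brush [[0.676, 0.332, 0.016]]
top jug [[0.524, 0.351, 0.144], [0.79, -0.061, 0.049]]
side [0.4964 0.135 ] bay [-0.0224 -0.009 ] err 0.18 iou 0.7885763
side short_bottle [[0.366, 0.01, 0.048]]
side beaker [[0.77, -0.043, 0.055]]
side collar [[0.377, 0.135, 0.012]]
side filter_jar [[0.73, -0.158, 0.04]]
side plug [[0.694, -0.031, 0.03], [0.486, 0.192, 0.017]]
side brush [[0.667, 0.348, 0.02]]
side jug [[0.519, 0.401, 0.124], [0.484, 0.193, 0.017]]
20.4
```

View pics/d18.png

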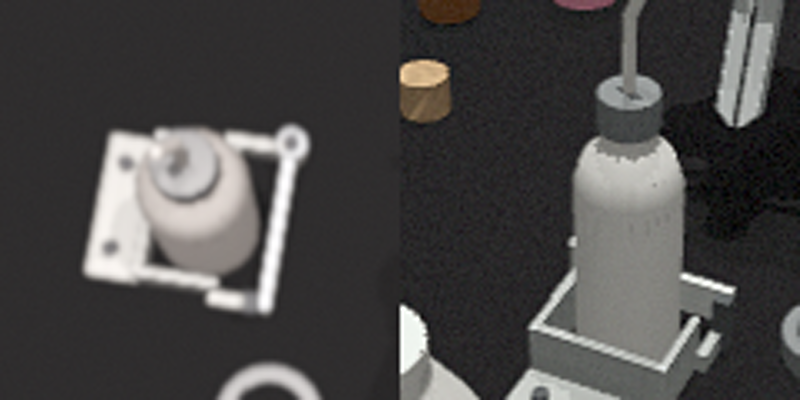

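View pics/top18.png

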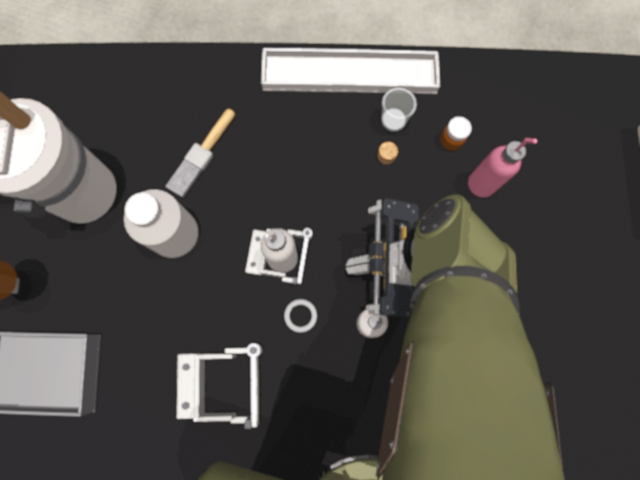

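```bash
python3 - <<'E'
from g import *
P=onz("side",(319,207.6),.18); print("cap side->",P.round(4),w2bay(P).round(4)); P=onz("top",(220+187/3.333,190+165/3.333),.18); print("cap top->",P.round(4),w2bay(P).round(4))
hp=onz("top",(220+291/3.333,190+143/3.333),.043); e=onz("top",(220+265/3.333,190+306/3.333),.036); d=w2bay(e)-w2bay(hp); print("bar angle",np.arctan2(-d[0],d[1]),np.hypot(*d))
print(workorder.finish_job())
E
```

```text
cap side-> [0.4879 0.1615 0.18  ] [0.0027 0.003 ]
cap top-> [0.4881 0.1579 0.18  ] [-0.0009  0.0023]
bar angle -0.010822405786035971 0.0911724326529026
the job is handed in; nothing more can be done
None
```

I slid the white wash bottle upright into the smaller bay until it met the back wall, then swung the keeper bar shut with closed fingertips. The job is handed in at about 20 s of the 66 s.

The bottle was pushed low with a two-fingertip cradle. Partway along I backed off once and pushed diagonally, so that the gripper passed clear of the pink look-alike.

**Last checks:**
- **Bottle:** the top-camera fit puts it at bay (+2, +2) mm. The cap seen from both cameras agrees within about 4 mm and shows it upright.
- **Bar:** it measures about -0.01 rad, and its end lies against the stop.
- **Forces:** the highest I read was about 10 N when the bottle met the wall and about 14 N when the bar met its stop.
- **Other things on the worktop:** all are within a few mm of where they started.

**Disagreement:** the side-camera outline fit placed the bottle about 24 mm away, at bay x = -22 mm. That fit was poor because the bay wall hides the foot of the bottle, so I discounted it in favour of the cap positions.

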